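# Check a snap gauge back into the gauge rack

## Robot

A 7-joint arm with a two-finger parallel gripper is mounted at the origin on the work surface. World frame = base frame: x ahead of the robot, y to its left, z up, the work surface at z = 0. Lengths are in m, angles in rad, forces in N, time in s.
With the tool pointing down it reaches from about 0.4 to 0.85 m from the base axis. Payload 4.5 kg.
Tool frame: the origin (TCP) lies midway between the tips of the shut fingers; the grasp point (between the pads) lies 19 mm behind it; z points along the fingers, y is the direction in which the jaws open and shut (so a half turn about z gives the same grasp; the last joint's range is limited). The gripper opens to 85 mm and grips with 20 to 120 N. Pads are 22 mm wide; open, the fingers measure 114 mm over their backs; the gripper's body (76 mm by 85 mm) begins 54 mm behind the grasp point. The pads swing forward as they close: fully open they stand 13 mm farther back than shut.
Start: joints at [-1.085, 0.689, -0.195, 1.565, 0.157, 0.902, -0.215], TCP at [0.273, 0.562, 0.231] pointing down, gripper open.
Joint ranges: [-3.01, 3.01], [-0.46, 2.08], [-1.47, 1.51], [0.13, 2.56], [-1, 4.14], [0.04, 2.09], [-2.66, 2.66]. Speed limits (rad/s): [2.57, 2.57, 3.14, 3.14, 3.14, 3.14, 3.14].

## Interface

Orientations are given as a unit quaternion [w, x, y, z].
In Python, from station import r gives the robot as it stands. The module is installed in compiled form; this text tells all that it offers.
- The arm moves only by the tool carry_out, never from a script. Its argument "increments" is a list that holds one entry, the list of rows, each a list of 7 numbers: the turn, a rotation vector about the tool's x, y, z in rad, then the shift along the tool's x, y, z in mm, then the opening in per cent of the stroke, from 0 (shut) to 100 (fully open). In form: [[[ax, ay, az, dx, dy, dz, claw], ...]]. A call has 1 to 10 rows; each row is the pose to reach, as a shift and turn from the pose measured when the call began, along the tool's axes at that moment; what a row does not reach only later rows make up. A row lasts 1/10 s, in which the tool goes at most 50 mm and 8.59 degrees, less where a joint would pass 70% of its speed; a pose out of reach is approached as far as the arm can. A call with a gripper value outside its range is refused whole. The fingers move at their own pace and stop on an object; "grip_force" is the grip in N (left out, the last holds). Time passes only in rows, so rows that repeat a pose let the fingers close. It gives the time, the measured TCP pose, the force and the opening at its end, in the units of the state.
- r.get_state(): the state, without advancing time (a new reading comes with each control period).
- r.get_image(name): name is "side" or "top" or "wrist"; returns the picture (384x512x3 uint8, red, green, blue); there is no depth.
- r.camera_params(name): a dict with "K" (3x3 intrinsics, pixels), "rvec" (rotation vector, rad) and "tvec" (3), from world to camera coordinates, as OpenCV has them; the wrist camera has in their place "hand_eye" (4x4, takes a point from camera to tool coordinates, whose origin is the TCP and whose axes are the flange's). Camera axes: x right, y down, z forward; pixel columns grow to the right and rows downward; lengths in m; the calibration is good to about 2 mm. A picture is of the moment at which its call begins: read the wrist's pose just before it. camera_params takes no time and is no camera call.
- r.close_job(): hands the job in, once; it reports no verdict.
The state is a dict: "clock": time; "q": joint angles; "joint_velocities": joint speeds; "joint_efforts": joint torques, N m; "position": TCP position; "tool_rot": TCP orientation; "wrist_force": force on the tool from outside, world axes, zero at the start; "wrist_torque": the same for the moment, N m; "grip_width": finger opening in m.
Only numpy, scipy, OpenCV 4.12 (cv2) and the standard library are available. Lean on these libraries where they do the work, as an engineer would, in place of code of your own. Each camera call takes 0.05 s, during which the arm holds its last target.

## Task

Take the steel snap gauge with the orange grip out of its stand and hang it by its eye on the one free hook of the rack, without knocking the gauges hanging beside it. To check it in, slide it back along the hook against the sprung sleeve and keep a light, steady push of about 10 N on it for a good half second, never a hard shove. Then ease off, let the gauge down gently onto the hook behind the upturned tip and leave it hanging there.

Things in the scene. Friction and masses are not known exactly. Their poses are not given: they have to be found in the camera images.
- gauge_mid (a point): Centre, half-way up, of the steel snap gauge with orange grip: upright plate 165 mm high, 48 wide (y), 8 thick (x), 0.25-0.4 kg, z up, front and back alike. Two legs below, a round eye of 27 mm, on top an orange grip tab, 35 to 82 mm above this point, 24 wide (y), 14 thick (x). Grip the tab across x, pads about 65 mm above this point, fingertips not under 45 mm above it (to clear sleeve).
- gauge_eye (a point): Centre of that gauge's round eye, 11.5 mm above gauge_mid; same axes. The gauge starts upright in the stand.
- stand: Black slotted block, 70 x 90 x 34 mm, fixed. Origin at the centre of its underside, x across the slot (the gauge's thickness), y along it. The gauge's legs stand 22 mm deep in the slot with 1.5 mm play on each side: lift it straight up 30 mm or more to clear it.
- rack: Fixed rack: grey base plate 10 mm high (110 mm before to 40 mm behind the origin, 360 wide), two posts, cross rail and five hooks 64 mm apart that point to the robot (-x). Origin on the table below the hooks' roots; x points away from the robot into the rack, y along the rail. The rack is 160 mm high; the hanging gauges' tops are at about 207 mm.
- hook_free: The empty hook, one of the middle three: steel rod 10 mm thick, level, 145 mm above the table. Origin on its axis at the root; it runs 115 mm along -x to the upturned tip (hook_lip); y sideways, z up. The gauge hangs with the eye's upper edge on the rod (eye centre 8.5 mm below the axis), thickness along the rod, anywhere between tip and sleeve. More than 20 N on the hook bends it.
- hook_lip (a point): Point on the rod's axis at the bend where the free hook's upturned tip begins; axes as hook_free. The tip reaches 11 mm farther out (-x) and spans from 5 mm below to 13 mm above the axis, so the eye passes over it best with its centre 4 mm above this point; once behind the bend the gauge can be let down.
- buffer: Black housing at the free hook's root, origin and axes as hook_free. Carries a rubber sleeve, 30 mm diameter, round the rod; its face stands 40 to 60 mm before the origin (-x): not measured, varies, find it by feel. It yields to +x by 2 N per mm from first touch. It registers a gauge that is on the rod and bears on it with 5 to 15 N for 0.4 s unbroken; over 20 N damages it.
- gauge_a_eye (a point): Eye centre of the hanging blue gauge with black grip, on an end hook. Plate 48 mm wide (y) and 8 thick (x) with the same eye and tab as the snap gauge, hung 75 mm before the hook's root. Loose: do not knock it (12 mm of shift is too much).
- gauge_b_eye (a point): Eye centre of the hanging dark steel gauge with yellow grip, on a middle hook. Plate 48 mm wide (y) and 8 thick (x) with the same eye and tab as the snap gauge, hung 75 mm before the hook's root. Loose: do not knock it (12 mm of shift is too much).
- gauge_c_eye (a point): Eye centre of the hanging aluminium gauge with green grip, on a middle hook. Plate 48 mm wide (y) and 8 thick (x) with the same eye and tab as the snap gauge, hung 75 mm before the hook's root. Loose: do not knock it (12 mm of shift is too much).
- gauge_d_eye (a point): Eye centre of the hanging green gauge with black grip, on an end hook. Plate 48 mm wide (y) and 8 thick (x) with the same eye and tab as the snap gauge, hung 75 mm before the hook's root. Loose: do not knock it (12 mm of shift is too much).
There are look-alikes about, which are no part of the job. Leave any red or turquoise look-alike of the part that bears gauge_mid alone.

How it is judged:
By the outcome, as a careful person would: the job done as asked, in the order asked, and still so for the second after the job is handed in, with the robot touching nothing.
It also fails if it takes over 72 s, if anything falls off the work surface, if the arm or the gripper's body presses on something with over 40 N, if the wrist force passes 120 N, or if a joint passes its speed limit or range.

## Working session

There is one attempt and no reset: what is moved stays moved. The work goes in short steps, Python scripts to look and compute and a tool call to move; the robot and the scene stay as the last step left them, time stands still between calls to the robot, and variables do not carry over. Pictures are saved under pics/ and viewed, and the job is handed in when it is done.

Besides the shell and the picture viewer there is one more tool, called after ">>>" as name(argument=value, ...), one argument or row to a line, values as JSON. carry_out: Moves the arm, as the interface text tells. Its arguments: {"type":"object","properties":{"increments":{"type":"array"},"grip_force":{"type":"number"}},"required":["increments"]}

```bash
mkdir -p pics; ls
python3 - <<'E'
from station import r
import cv2,json
for n in ["side","top"]:
    cv2.imwrite(f"pics/{n}0.png",r.get_image(n)[:,:,::-1])
for n in ["side","top","wrist"]:
    print(n,r.camera_params(n))
print(r.get_state())
E
```

```text
pics
side {'K': array([[431.76068005,   0.        , 251.7906342 ],
       [  0.        , 431.76068005, 194.00039321],
       [  0.        ,   0.        ,   1.        ]]), 'rvec': array([ 0.11918258, -2.69031486,  1.52618644]), 'tvec': array([0.52495758, 0.181929  , 0.97868193])}
top {'K': array([[432.03909163,   0.        , 256.3166115 ],
       [  0.        , 432.03909163, 195.12155602],
       [  0.        ,   0.        ,   1.        ]]), 'rvec': array([ 2.13696823, -2.10905472,  0.20109766]), 'tvec': array([-0.08058504,  0.53029257,  0.95946537])}
wrist {'K': array([[280.1396353 ,   0.        , 256.26237363],
       [  0.        , 280.1396353 , 192.36833177],
       [  0.        ,   0.        ,   1.        ]]), 'hand_eye': array([[ 1.74700771e-05, -9.60443798e-01, -2.78473896e-01,
         7.08372877e-02],
       [ 9.99999261e-01,  3.55340733e-04, -1.16281901e-03,
         1.84745565e-04],
       [ 1.21577542e-03, -2.78473670e-01,  9.60443094e-01,
        -1.42596510e-01],
       [ 0.00000000e+00,  0.00000000e+00,  0.00000000e+00,
         1.00000000e+00]])}
{'clock': 0.1, 'q': array([-1.08521974,  0.6898986 , -0.19454918,  1.56626579,  0.15731243,
        0.90251816, -0.21508423]), 'joint_velocities': array([ 3.90339550e-05, -2.18120774e-04,  2.66749888e-04, -2.45991813e-03,
       -1.26349370e-03, -3.73694995e-04, -1.30458335e-03]), 'joint_efforts': array([-3.45964538e-03, -5.40608990e+01, -1.27132069e+00, -1.58988082e+01,
        9.45063250e-03,  4.45467420e-03, -2.31496443e-05]), 'position': array([0.2726207 , 0.56173948, 0.23055907]), 'tool_rot': array([-1.31365369e-04,  2.23910974e-01,  9.74609233e-01, -8.37429817e-04]), 'wrist_force': array([-0.03202581,  0.46294636, -0.57281623]), 'wrist_torque': array([ 0.01063362, -0.04054421, -0.04767836]), 'grip_width': 0.08527844234406178}
```

View pics/side0.png

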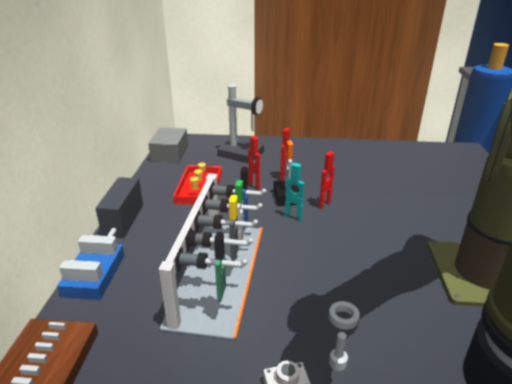

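View pics/top0.png

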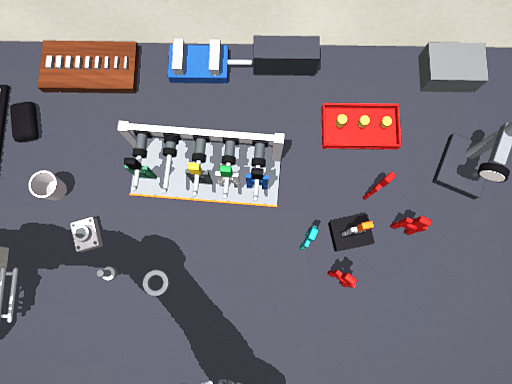

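```bash
cat > h.py <<'E'
import numpy as np,cv2
from station import r
from scipy.spatial.transform import Rotation as R
def cam(n):
    p=r.camera_params(n); return p['K'],R.from_rotvec(p['rvec']).as_matrix(),np.array(p['tvec'])
def proj(n,P):
    K,Rm,t=cam(n); c=np.atleast_2d(P)@Rm.T+t; c=c@K.T; return c[:,:2]/c[:,2:]
def ray(n,uv):
    K,Rm,t=cam(n); d=Rm.T@np.linalg.solve(K,[uv[0],uv[1],1]); return -Rm.T@t,d
def atz(n,uv,z):
    o,d=ray(n,uv); return o+d*(z-o[2])/d[2]
def tri(uvs):
    A=np.zeros((3,3));b=np.zeros(3)
    for n,uv in uvs:
        o,d=ray(n,uv); d=d/np.linalg.norm(d); M=np.eye(3)-np.outer(d,d); A+=M;b+=M@o
    return np.linalg.solve(A,b)
def crop(src,dst,x,y,w,h,s):
    im=cv2.imread(src)[y:y+h,x:x+w]; cv2.imwrite(dst,cv2.resize(im,None,fx=s,fy=s,interpolation=cv2.INTER_CUBIC))
E
python3 - <<'E'
from h import *
crop("pics/top0.png","pics/t_g.png",290,180,160,120,5)
crop("pics/top0.png","pics/t_r.png",110,110,190,110,4)
crop("pics/side0.png","pics/s_g.png",230,110,130,120,5)
crop("pics/side0.png","pics/s_r.png",150,160,130,180,3)
for uv in [(360,228),(170,150),(130,195),(277,205)]: print(uv,atz("top",uv,0.0),atz("top",uv,.145))
print([ray(n,(256,192))[0] for n in("top","side")])
E
```

```text
(360, 228) [ 0.46317518 -0.32561916  0.        ] [ 0.44637825 -0.29061458  0.145     ]
(170, 150) [0.65295074 0.14399397 0.        ] [0.6097422  0.11364111 0.145     ]
(130, 195) [0.53701689 0.23631729 0.        ] [0.5099432  0.19311553 0.145     ]
(277, 205) [ 0.51694211 -0.12445435  0.        ] [ 0.49266229 -0.11744647  0.145     ]
[array([ 0.34248416, -0.0741006 ,  1.04186931]), array([0.45441192, 0.79071208, 0.65937938])]
```

View pics/t_g.png

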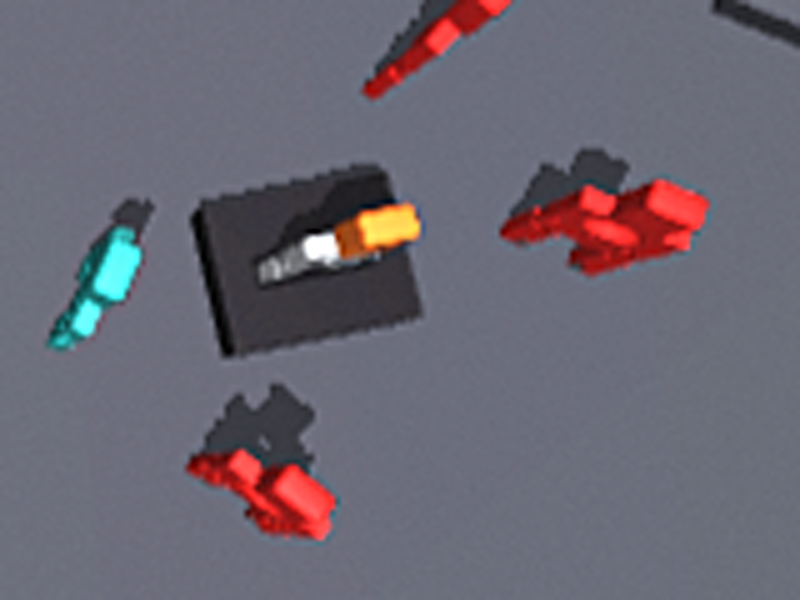

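View pics/t_r.png

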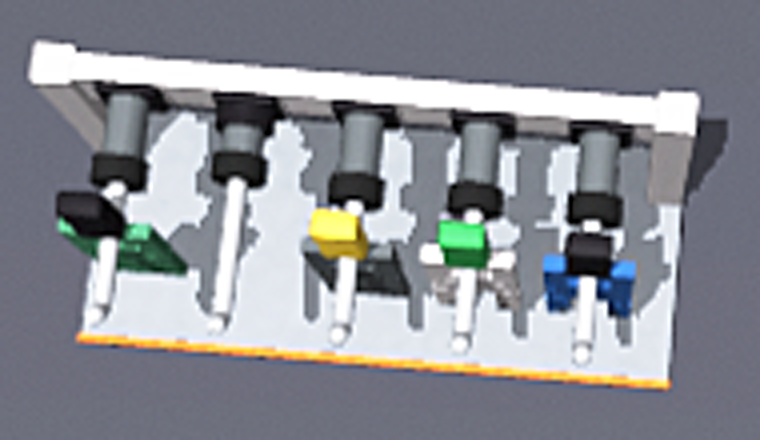

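View pics/s_g.png

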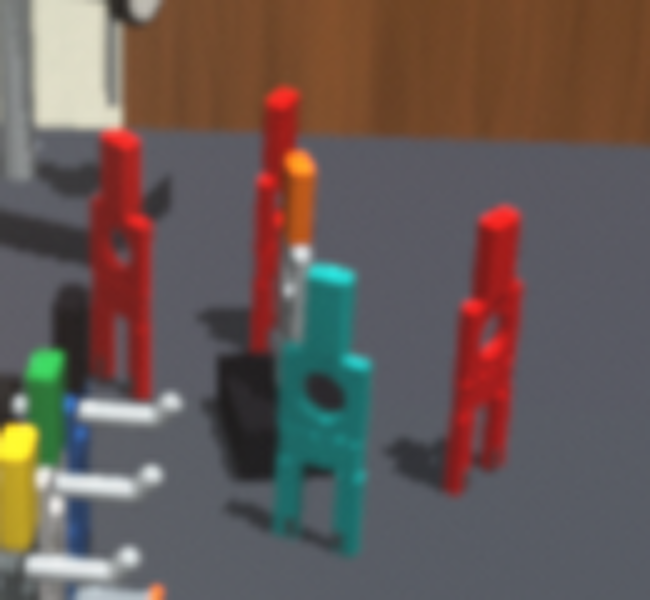

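View pics/s_r.png

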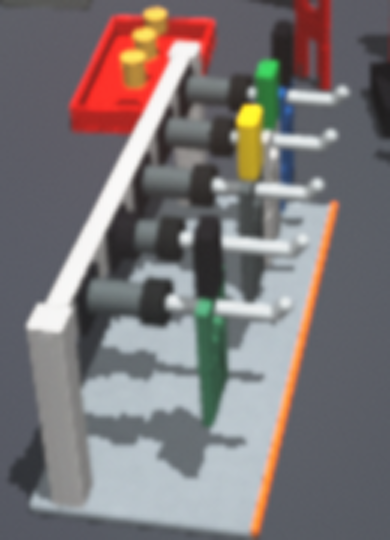

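```bash
cat > fit.py <<'E'
from h import *
from scipy.optimize import least_squares
T=[(133.5,189),(164.25,191.25),(194.75,193.75),(225,196.25),(255.5,198.75)]
S=[(244.7,261.3),(250.7,241.3),(255.7,221.7),(260.3,205.3),(264.3,191)]
P=np.array([tri([("top",a),("side",b)]) for a,b in zip(T,S)]); print(P.round(4)); print(np.linalg.norm(np.diff(P,axis=0),axis=1))
d=P[-1]-P[0]; print("yaw", np.arctan2(d[0],-d[1]))
# front corners at z=.01
A=atz("top",(110+80/4,110+340/4),.01);B=atz("top",(110+668/4,110+386/4),.01); print(A,B,np.linalg.norm(A-B),np.arctan2(B[0]-A[0],-(B[1]-A[1])))
# stand top corners z=.034
C=[(290+u/5,180+v/5) for u,v in[(195,205),(380,165),(422,315),(232,355)]]
Q=np.array([atz("top",c,.034) for c in C]);print(Q.round(4));print([np.linalg.norm(Q[i]-Q[i-1]) for i in range(4)]);print(Q.mean(0))
e=Q[1]-Q[0]+Q[2]-Q[3];print("slotdir",np.arctan2(e[0],-e[1]))
# tab
t=tri([("top",(290+395/5,180+220/5)),("side",(230+302/5,110+157/5))]);print("tabtop",t)
E
python3 fit.py
```

```text
[[ 0.5223  0.1844  0.1524]
 [ 0.5181  0.1202  0.1497]
 [ 0.5134  0.0555  0.1518]
 [ 0.5087 -0.0081  0.1521]
 [ 0.5042 -0.072   0.1513]]
[0.06442374 0.06488302 0.06378389 0.06412008]
yaw -0.07045658212365771
[0.53514974 0.23333786 0.01      ] [ 0.51158928 -0.12398579  0.01      ] 0.3580995476684403 -0.06584059324938062
[[ 0.4748 -0.2451  0.034 ]
 [ 0.4949 -0.3327  0.034 ]
 [ 0.4246 -0.3498  0.034 ]
 [ 0.405  -0.261   0.034 ]]
[np.float64(0.07158262381271197), np.float64(0.08988061331305151), np.float64(0.07233962783739228), np.float64(0.0909974166415216)]
[ 0.44983048 -0.29714263  0.034     ]
slotdir 0.22184628245970994
tabtop [ 0.44937364 -0.30098542  0.17747049]
```

```bash
cat >> h.py <<'E'
def pose():
    s=r.get_state(); q=s['tool_rot']; return s,np.array(s['position']),R.from_quat([q[1],q[2],q[3],q[0]])
def target(yaw): # tool y along yaw, tool z down
    y=np.array([np.cos(yaw),np.sin(yaw),0]); z=np.array([0,0,-1.]); x=np.cross(y,z)
    return R.from_matrix(np.column_stack([x,y,z]))
def inc(p,yaw):
    s,p0,R0=pose(); 
    return (R0.inv()*target(yaw)).as_rotvec().round(4), (R0.inv().apply(np.array(p)-p0)*1000).round(1)
def show():
    s,p,Rr=pose(); M=Rr.as_matrix()
    print("t",round(s['clock'],2),"p",p.round(4),"yaw",np.arctan2(M[1,1],M[0,1]).round(4),"z",M[:,2].round(4),"F",np.round(s['wrist_force'],2),"T",np.round(s['wrist_torque'],2),"w",round(s['grip_width'],4),"q",np.round(s['q'],2))
E
python3 - <<'E'
from h import *
show()
print(inc([.45,.13,.32],.2218)); print(inc([.45,-.297,.30],.2218))
E
```

```text
t 0.1 p [0.2726 0.5617 0.2306] yaw 1.1191 z [-6.0e-04 -1.6e-03 -1.0e+00] F [-0.03  0.46 -0.57] T [ 0.01 -0.04 -0.05] w 0.0853 q [-1.09  0.69 -0.19  1.57  0.16  0.9  -0.22]
(array([-0.0015,  0.0009,  0.8973]), array([-348. , -311.2,  -88.9]))
(array([-0.0015,  0.0009,  0.8973]), array([-534.4, -695.3,  -68.2]))
```

>>> carry_out(
  increments=[
    [[0,0,0.05,-15,-15,-45,100],[0,0,0.1,-45,-45,-80,100],[0,0,0.16,-80,-75,-88,100],[0,0,0.22,-115,-105,-88,100],[0,0,0.28,-150,-135,-88,100],[0,0,0.34,-185,-165,-88,100],[0,0,0.4,-225,-200,-88,100],[0,0,0.46,-265,-235,-88,100],[0,0,0.52,-305,-270,-88,100],[0,0,0.6,-345,-310,-88,100]],
  ],
)

```text
clock: 1.1
position: [0.4429, 0.1455, 0.319]
tool_rot: [0.0, 0.503, 0.864, -0.001]
wrist_force: [1.3, -0.4, -0.7]
grip_width: 0.0853
```

Run:
```python
from h import *
show()
print(inc([.455,-.295,.30],.2218))
```

```text
t 1.1 p [0.4429 0.1455 0.319 ] yaw 0.5164 z [-6.0e-04 -1.5e-03 -1.0e+00] F [ 1.27 -0.44 -0.72] T [ 0.06 -0.07  0.  ] w 0.0853 q [-0.4   0.36 -0.02  1.9   0.01  0.88  0.09]
(array([-0.0011,  0.0012,  0.2946]), array([-389. , -206.9,   19.7]))
```

>>> carry_out(
  increments=[
    [[0,0,0.03,-38,-20,0,100],[0,0,0.06,-76,-40,3,100],[0,0,0.1,-115,-61,6,100],[0,0,0.13,-155,-82,9,100],[0,0,0.17,-195,-104,11,100],[0,0,0.2,-235,-125,13,100],[0,0,0.23,-275,-146,15,100],[0,0,0.26,-315,-167,17,100],[0,0,0.295,-355,-189,19,100],[0,0,0.295,-389,-207,20,100]],
  ],
)

```text
clock: 2.1
position: [0.454, -0.2975, 0.2992]
tool_rot: [-0.0, 0.626, 0.78, -0.001]
wrist_force: [0.3, -0.1, 0.0]
grip_width: 0.0857
```

>>> carry_out(
  increments=[
    [[0,0,0,0,0,0,100],[0,0,0,0,0,0,100]],
  ],
)

```text
clock: 2.3
position: [0.4532, -0.2983, 0.2986]
tool_rot: [-0.001, 0.627, 0.779, -0.001]
wrist_force: [-0.0, 0.6, -0.1]
grip_width: 0.0853
```

```bash
cat >> h.py <<'E'
def wcam(p,Rr):
    c=r.camera_params("wrist"); T=np.eye(4);T[:3,:3]=Rr.as_matrix();T[:3,3]=p; return c['K'],T@np.array(c['hand_eye'])
def wproj(C,P):
    K,T=C; c=(np.atleast_2d(P)-T[:3,3])@T[:3,:3]; c=c@K.T; return c[:,:2]/c[:,2:]
def wray(C,uv):
    K,T=C; return T[:3,3],T[:3,:3]@np.linalg.solve(K,[uv[0],uv[1],1])
def wat(C,uv,z):
    o,d=wray(C,uv); return o+d*(z-o[2])/d[2]
def snap(n,name):
    im=np.ascontiguousarray(r.get_image(n)[:,:,::-1]); cv2.imwrite(f"pics/{name}.png",im); return im
E
python3 - <<'E'
from h import *
show()
s,p,Rr=pose(); C=wcam(p,Rr); snap("wrist","w1"); np.savez("w1.npz",p=p,q=Rr.as_quat())
print(wproj(C,[[.4498,-.297,.1765],[.4498,-.297,.034]]))
E
```

```text
t 2.3 p [ 0.4532 -0.2983  0.2986] yaw 0.2165 z [-0.0029 -0.0012 -1.    ] F [-0.03  0.57 -0.08] T [ 0.09  0.02 -0.03] w 0.0853 q [ 0.42  0.5   0.12  1.74 -0.07  0.91  0.79]
[[253.67342302 184.31934881]
 [254.93275028 159.75122542]]
```

View pics/w1.png

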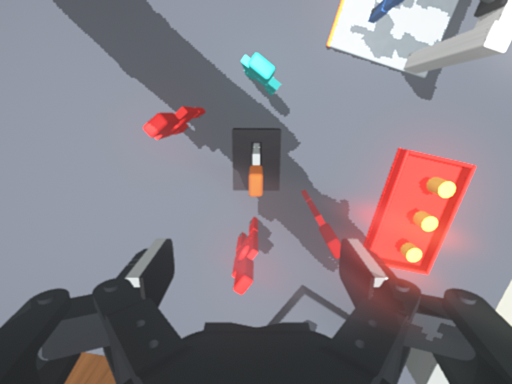

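Run:
```python
from h import *
crop("pics/w1.png","pics/w1c.png",216,115,80,100,6)
d=np.load("w1.npz"); C=wcam(d['p'],R.from_quat(d['q']))
for uv in [(173,125),(262,68),(245,265),(330,245),(305,195)]: print(uv,[wat(C,uv,z).round(3)[:2] for z in(0,.09,.165)])
```

```text
(173, 125) [array([ 0.316, -0.277]), array([ 0.341, -0.267]), array([ 0.362, -0.259])]
(262, 68) [array([ 0.432, -0.169]), array([ 0.433, -0.181]), array([ 0.434, -0.192])]
(245, 265) [array([ 0.474, -0.49 ]), array([ 0.467, -0.437]), array([ 0.461, -0.393])]
(330, 245) [array([ 0.61, -0.42]), array([ 0.575, -0.381]), array([ 0.546, -0.349])]
(305, 195) [array([ 0.544, -0.342]), array([ 0.522, -0.319]), array([ 0.504, -0.3  ])]
```

View pics/w1c.png

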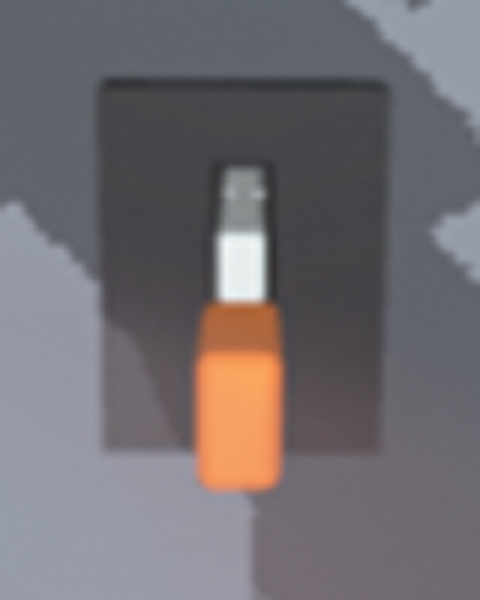

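Run:
```python
from h import *
d=np.load("w1.npz"); C=wcam(d['p'],R.from_quat(d['q']))
f=lambda u,v:(216+u/6,115+v/6)
g=wat(C,f(239.5,421),.1765);s=wat(C,f(243,268),.034);print(g,s)
for v in (352,490):
  print([wat(C,f(u,v),.1765).round(4) for u in(197,282)])
a=wat(C,f(242,232),.1295);print(a)
print(inc([g[0],g[1],.1425],.2200)); show()
```

```text
[ 0.45212077 -0.29736186  0.1765    ] [ 0.45201348 -0.29638277  0.034     ]
[array([ 0.443 , -0.2876,  0.1765]), array([ 0.4563, -0.2847,  0.1765])]
[array([ 0.4478, -0.3104,  0.1765]), array([ 0.4615, -0.3073,  0.1765])]
[ 0.44721217 -0.274       0.1295    ]
(array([-0.0025, -0.0002, -0.0007]), array([ -0.3,  -1.4, 156.2]))
t 2.35 p [ 0.4538 -0.2967  0.2987] yaw 0.2193 z [-2.5e-03 -3.0e-04 -1.0e+00] F [ 0.42  0.47 -0.75] T [ 0.06 -0.05 -0.06] w 0.0855 q [ 0.42  0.5   0.12  1.74 -0.07  0.91  0.79]
```

>>> carry_out(
  increments=[
    [[0,0,0,0,-1.5,20,100],[0,0,0,0,-1.5,40,100],[0,0,0,0,-1.5,60,100],[0,0,0,0,-1.5,80,100],[0,0,0,0,-1.5,100,100],[0,0,0,0,-1.5,120,100],[0,0,0,0,-1.5,135,100],[0,0,0,0,-1.5,145,100],[0,0,0,0,-1.5,156,100],[0,0,0,0,-1.5,156,100]],
  ],
)

```text
clock: 3.35
position: [0.4516, -0.2959, 0.1418]
tool_rot: [-0.002, 0.625, 0.781, -0.001]
wrist_force: [0.2, 0.4, -0.6]
grip_width: 0.085
```

Run:
```python
from h import *
show(); snap("wrist","w2"); snap("side","s2"); show(); print(inc([.4515,-.297,.142],.22))
crop("pics/s2.png","pics/s2c.png",230,90,130,120,5)
```

```text
t 3.35 p [ 0.4516 -0.2959  0.1418] yaw 0.2205 z [-0.0041  0.0012 -1.    ] F [ 0.16  0.38 -0.57] T [0.01 0.03 0.03] w 0.085 q [ 0.45  0.71  0.08  1.91 -0.1   0.52  0.81]
t 3.45 p [ 0.4522 -0.2969  0.143 ] yaw 0.2196 z [-2.1e-03 -3.0e-04 -1.0e+00] F [ 0.97 -0.37 -0.63] T [0.02 0.02 0.01] w 0.0856 q [ 0.45  0.71  0.08  1.91 -0.1   0.53  0.81]
(array([-0.0022, -0.0001, -0.0004]), array([ 0.1, -0.7,  1. ]))
```

View pics/w2.png

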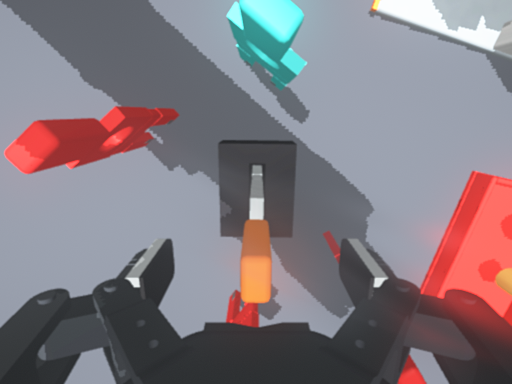

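View pics/s2c.png

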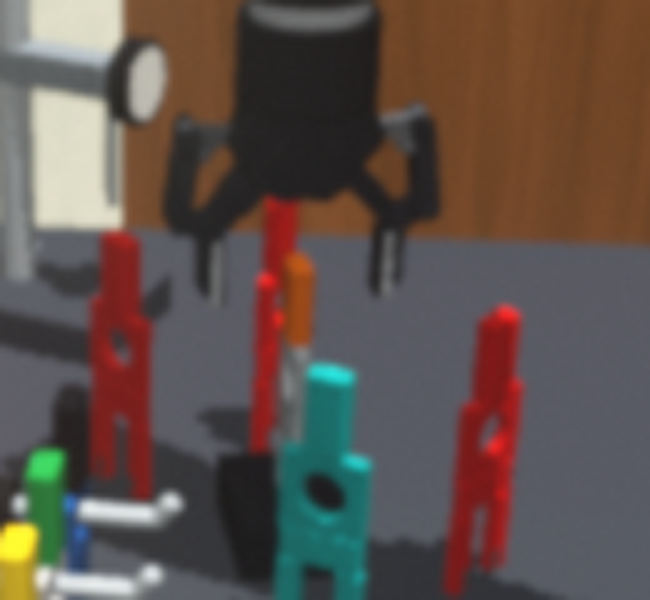

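>>> carry_out(
  increments=[
    [[0,0,0,0,-0.5,0.5,60],[0,0,0,0,-0.5,0.5,30],[0,0,0,0,-0.5,0.5,0],[0,0,0,0,-0.5,0.5,0],[0,0,0,0,-0.5,0.5,0],[0,0,0,0,-0.5,0.5,0],[0,0,0,0,-0.5,0.5,0],[0,0,0,0,-0.5,0.5,0],[0,0,0,0,-0.5,0.5,0]],
  ],
  grip_force=70,
)

```text
clock: 4.35
position: [0.4519, -0.2971, 0.1427]
tool_rot: [-0.0, 0.625, 0.78, -0.001]
wrist_force: [0.3, 0.3, 5.0]
grip_width: 0.0133
```

Run:
```python
from h import *
show(); snap("wrist","w3"); snap("side","s3"); show()
crop("pics/s3.png","pics/s3c.png",230,90,130,120,5)
```

```text
t 4.35 p [ 0.4519 -0.2971  0.1427] yaw 0.2196 z [-1.7e-03 -6.0e-04 -1.0e+00] F [0.27 0.33 5.02] T [ 0.12  0.11 -0.05] w 0.0133 q [ 0.45  0.71  0.08  1.91 -0.1   0.52  0.81]
t 4.45 p [ 0.4519 -0.2971  0.1427] yaw 0.2196 z [-1.7e-03 -5.0e-04 -1.0e+00] F [-0.66  0.11  5.64] T [ 0.12  0.17 -0.06] w 0.0134 q [ 0.45  0.71  0.08  1.91 -0.1   0.52  0.81]
```

View pics/w3.png

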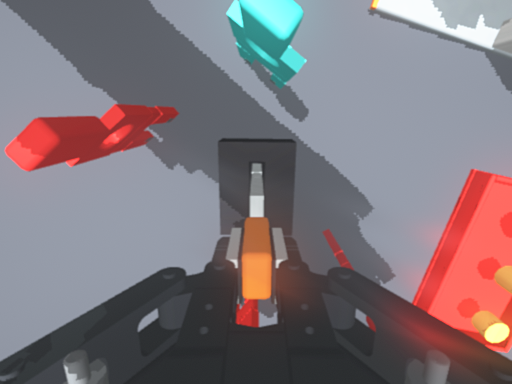

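View pics/s3c.png

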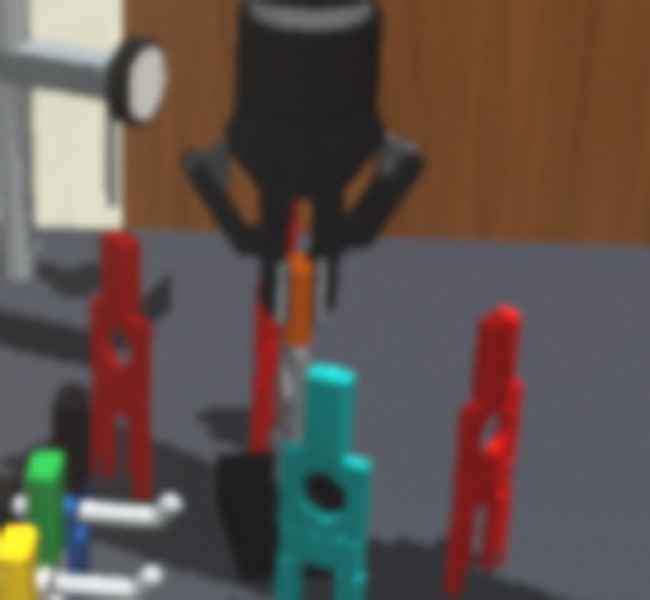

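>>> carry_out(
  increments=[
    [[0,0,0,0,0,-4,0],[0,0,0,0,0,-10,0],[0,0,0,0,0,-18,0],[0,0,0,0,0,-28,0],[0,0,0,0,0,-45,0],[0,0,0,0,0,-65,0],[0,0,0,0,0,-90,0],[0,0,0,0,0,-120,0],[0,0,0,0,0,-150,0],[0,0,0,0,0,-175,0]],
  ],
)

```text
clock: 5.45
position: [0.4521, -0.2971, 0.3201]
tool_rot: [0.0, 0.625, 0.78, -0.001]
wrist_force: [1.4, 0.2, -3.5]
grip_width: 0.0131
```

>>> carry_out(
  increments=[
    [[0,0,0,0,0,-5,0],[0,0,0,0,0,-5,0]],
  ],
)

```text
clock: 5.65
position: [0.4522, -0.2972, 0.3261]
tool_rot: [0.001, 0.625, 0.78, -0.0]
wrist_force: [0.2, -0.2, -3.2]
grip_width: 0.0134
```

Run:
```python
from h import *
show(); snap("wrist","w4"); snap("side","s4"); show()
print(inc([.40,-.1,.32],.09),inc([.40,.11,.32],-.068))
```

```text
t 5.65 p [ 0.4522 -0.2972  0.3261] yaw 0.2193 z [ 0.0016 -0.0025 -1.    ] F [ 0.2  -0.2  -3.23] T [ 0.04 -0.   -0.02] w 0.0134 q [ 0.42  0.47  0.13  1.7  -0.07  0.98  0.79]
t 5.75 p [ 0.4512 -0.2964  0.324 ] yaw 0.2196 z [-0.0025 -0.     -1.    ] F [-1.39  0.43 -3.81] T [ 0.01 -0.03 -0.06] w 0.0128 q [ 0.42  0.47  0.13  1.7  -0.07  0.98  0.79]
(array([-0.0025, -0.0004,  0.1296]), array([202.9,  -7.2,   4.1])) (array([-2.500e-03, -2.000e-04,  2.876e-01]), array([407.8,  38.5,   4.1]))
```

View pics/w4.png

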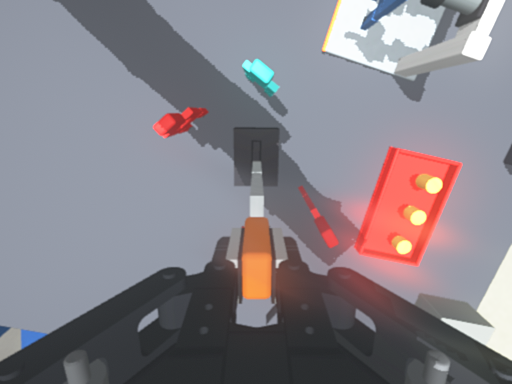

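View pics/s4.png

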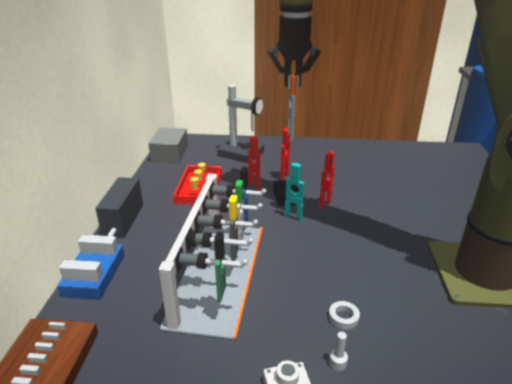

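>>> carry_out(
  increments=[
    [[0,0,0.03,30,-3,2,0],[0,0,0.06,70,-6,3,0],[0,0,0.09,115,-8,4,0],[0,0,0.12,160,-5,4,0],[0,0,0.15,205,0,4,0],[0,0,0.18,250,8,4,0],[0,0,0.21,295,18,4,0],[0,0,0.24,340,30,4,0],[0,0,0.27,380,44,4,0],[0,0,0.288,408,58,4,0]],
  ],
)

```text
clock: 6.75
position: [0.4174, 0.1174, 0.3187]
tool_rot: [-0.002, 0.73, 0.683, -0.002]
wrist_force: [0.4, 0.2, -3.9]
grip_width: 0.0132
```

>>> carry_out(
  increments=[
    [[0,0,0,0,0,0,0],[0,0,0,0,0,0,0]],
  ],
)

```text
clock: 6.95
position: [0.4162, 0.1179, 0.3173]
tool_rot: [-0.003, 0.729, 0.684, -0.004]
wrist_force: [0.6, -0.7, -3.6]
grip_width: 0.0131
```

Run:
```python
from h import *
show(); s,p,Rr=pose(); snap("wrist","w5"); np.savez("w5.npz",p=p,q=Rr.as_quat()); snap("side","s5");snap("top","t5"); show()
C=wcam(p,Rr); print(wproj(C,[[.518,.12,.15]]))
crop("pics/t5.png","pics/t5c.png",110,110,190,110,4)
```

```text
t 6.95 p [0.4162 0.1179 0.3173] yaw -0.063 z [-0.0093 -0.0016 -1.    ] F [ 0.61 -0.66 -3.61] T [-0.09  0.03 -0.02] w 0.0131 q [-0.46  0.32  0.1   1.99 -0.05  0.84 -0.39]
t 7.1 p [0.4168 0.1158 0.3182] yaw -0.068 z [-0.0074 -0.0015 -1.    ] F [-0.04 -0.18 -2.99] T [ 0.03 -0.01 -0.04] w 0.0133 q [-0.45  0.32  0.1   1.99 -0.05  0.84 -0.39]
[[348.30414286 168.50577342]]
```

View pics/w5.png

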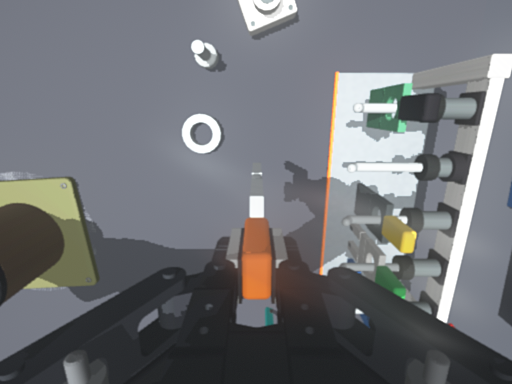

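View pics/s5.png

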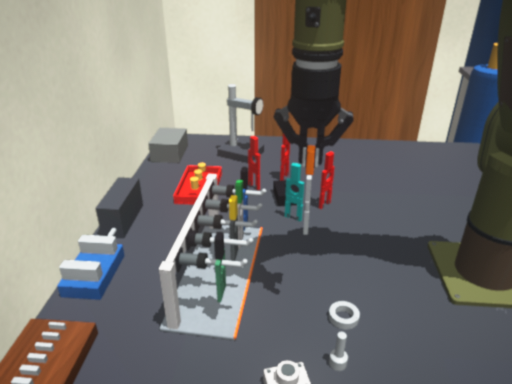

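View pics/t5.png

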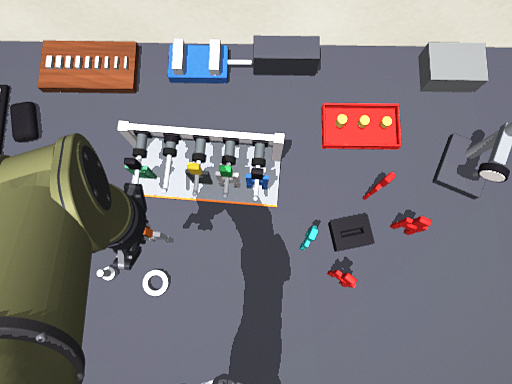

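Run:
```python
from h import *
crop("pics/w5.png","pics/w5h.png",330,80,160,120,5)
crop("pics/w5.png","pics/w5g.png",210,150,100,160,4)
```

```text
(no output)
```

View pics/w5h.png

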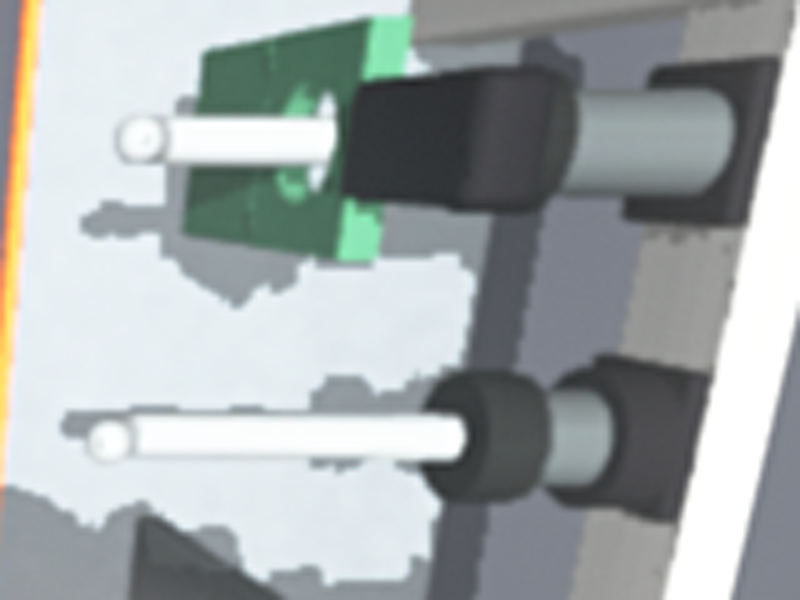

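View pics/w5g.png

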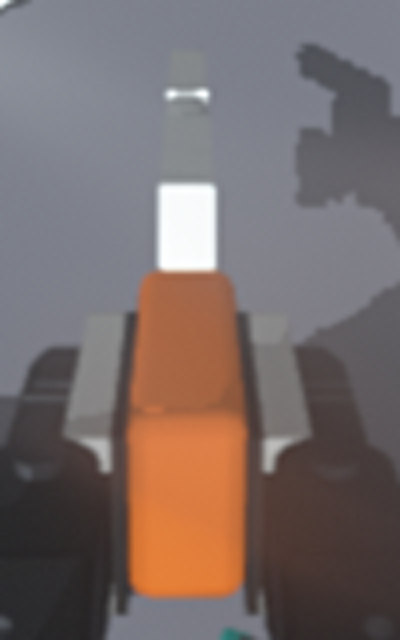

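Run:
```python
from h import *
d=np.load("w5.npz"); p=d['p'];p=np.array([.4165,.1169,.3178]); R0=target(-.0665)
Rr=R.from_quat(d['q']); 
for nm,pp,RR in (("raw",d['p'],Rr),):
    C=wcam(pp,RR)
    f=lambda u,v:(330+u/5,80+v/5); g=lambda u,v:(210+u/4,150+v/4)
    tip=wat(C,f(108,441),.152); a=wat(C,f(140,436),.145); b=wat(C,f(460,437),.145)
    print("tip",tip,"rod",a,b,"yaw",np.arctan2(*(b-a)[[1,0]]))
    b1=wat(C,(330+.6,80+85),.145)
    zt=pp[2]+.0338
    T=[wat(C,g(u,v),zt) for u,v in((133,412),(245,412),(245,595),(130,595))]
    print(np.array(T).round(4)); print("tab",np.mean(T,0),"tcp",pp)
    sh=[wat(C,g(u,v),pp[2]-.0482+.035) for u,v in((158,183),(217,183))]; print("shoulder",sh)
    tl=lambda P: (RR.inv().apply(np.array(P)-pp)*1000).round(1)
    print("tool frame tip",tl(tip),"rod",tl(a),tl(b),"tab",tl(np.mean(T,0)))
```

```text
tip [0.52102002 0.1205699  0.152     ] rod [0.53047092 0.1197315  0.145     ] [0.60269153 0.11508671 0.145     ] yaw -0.0642254999489179
[[0.4117 0.1303 0.3511]
 [0.4237 0.1296 0.3511]
 [0.4226 0.1065 0.3511]
 [0.4096 0.1072 0.3511]]
tab [0.41688966 0.11841429 0.35112923] tcp [0.41624034 0.11792681 0.31732923]
shoulder [array([0.41360054, 0.14165901, 0.30412923]), array([0.42215692, 0.14114529, 0.30412923])]
tool frame tip [  9.6 105.9 164.3] rod [  9.4 115.5 171.3] [  9.3 187.8 170.6] tab [  0.5   0.3 -33.8]
```

Run:
```python
from h import *
show();print(inc([.455,.1245,.1857],-.067))
```

```text
t 7.1 p [0.4168 0.1158 0.3182] yaw -0.068 z [-0.0074 -0.0015 -1.    ] F [-0.04 -0.18 -2.99] T [ 0.03 -0.01 -0.04] w 0.0133 q [-0.45  0.32  0.1   1.99 -0.05  0.84 -0.39]
(array([-0.0073,  0.002 , -0.001 ]), array([ 11.5,  38.4, 132.2]))
```

>>> carry_out(
  increments=[
    [[-0.003,0,0,2,6,15,0],[-0.006,0,0,4,12,35,0],[-0.006,0,0,6,20,60,0],[-0.006,0,0,8,28,85,0],[-0.006,0,0,10,34,105,0],[-0.006,0,0,11,38,120,0],[-0.006,0,0,11,38,130,0],[-0.006,0,0,11,38,132,0],[-0.006,0,0,11,38,132,0]],
  ],
)

```text
clock: 8.0
position: [0.4543, 0.1233, 0.186]
tool_rot: [0.0, 0.731, 0.682, -0.001]
wrist_force: [-0.6, -0.7, -2.7]
grip_width: 0.0129
```

Run:
```python
from h import *
show(); s,p,Rr=pose(); snap("wrist","w6"); np.savez("w6.npz",p=p,q=Rr.as_quat()); show(); snap("side","s6");show();snap("top","t6"); show()
crop("pics/s6.png","pics/s6c.png",200,130,150,120,5)
crop("pics/w6.png","pics/w6h.png",240,100,200,150,4)
```

```text
t 8.0 p [0.4543 0.1233 0.186 ] yaw -0.069 z [-0.0019 -0.0022 -1.    ] F [-0.62 -0.67 -2.68] T [-0.02 -0.01  0.01] w 0.0129 q [-0.41  0.57  0.07  2.07 -0.08  0.5  -0.35]
t 8.05 p [0.4546 0.1236 0.1864] yaw -0.0688 z [-8.0e-04 -1.8e-03 -1.0e+00] F [ 0.41 -0.42 -2.55] T [ 0.05 -0.   -0.04] w 0.0133 q [-0.41  0.57  0.07  2.07 -0.08  0.5  -0.35]
t 8.1 p [0.4548 0.1238 0.1865] yaw -0.0685 z [-3.0e-04 -1.5e-03 -1.0e+00] F [-0.47  0.27 -3.34] T [ 0.   -0.05 -0.05] w 0.0129 q [-0.41  0.57  0.07  2.07 -0.08  0.5  -0.35]
t 8.15 p [0.4549 0.1239 0.1866] yaw -0.0684 z [ 0.     -0.0014 -1.    ] F [ 0.42  0.77 -3.2 ] T [ 0.02 -0.   -0.03] w 0.0128 q [-0.41  0.57  0.07  2.07 -0.08  0.5  -0.35]
```

View pics/w6.png

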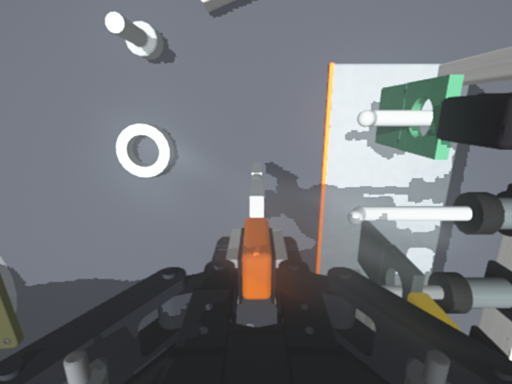

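View pics/s6c.png

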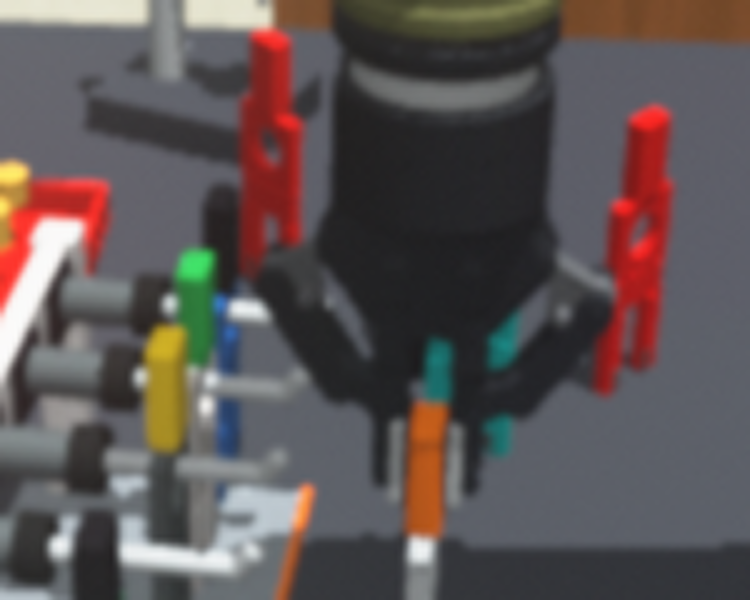

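View pics/w6h.png

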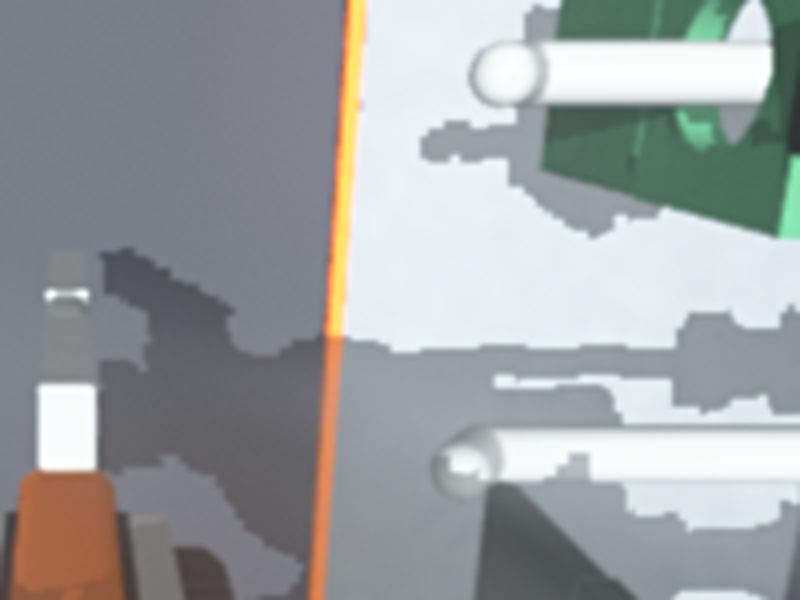

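Run:
```python
from h import *
d=np.load("w6.npz"); pp=np.array([.4546,.1237,.1864]); RR=target(-.0687); C=wcam(pp,RR)
f=lambda u,v:(240+u/4,100+v/4)
tl=lambda P: (RR.inv().apply(np.array(P)-pp)*1000).round(1)
for nm,uv,z in (("tip",(465,462),.152),("rod",(560,453),.145),("rod2",(790,455),.145),("shL",(37,383),pp[2]-.0482+.035),("shR",(97,383),pp[2]-.0482+.035)):
    P=wat(C,f(*uv),z); print(nm,P.round(4),tl(P))
cv2.imwrite("pics/t6c.png",cv2.resize(cv2.imread("pics/t6.png")[120:280,90:250],None,fx=4,fy=4))
```

```text
tip [0.522  0.1223 0.152 ] [ 3.2 67.3 34.4]
rod [0.5409 0.12   0.145 ] [ 2.2 86.4 41.4]
rod2 [0.5811 0.1168 0.145 ] [  1.8 126.6  41.4]
shL [0.4521 0.1475 0.1732] [23.5 -4.2 13.2]
shR [0.4608 0.1469 0.1732] [23.5  4.6 13.2]
```

View pics/t6c.png

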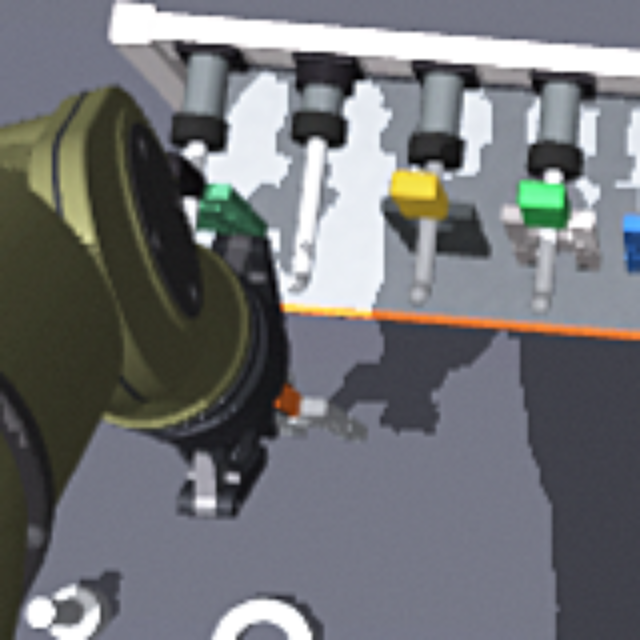

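View pics/s6.png

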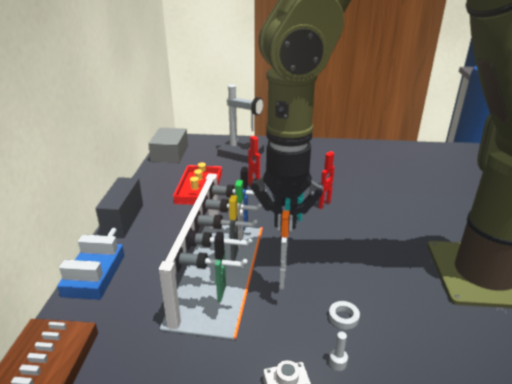

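Run:
```python
from h import *
crop("pics/s6.png","pics/s6d.png",225,195,90,100,6)
pp=np.array([.4548,.1238,.1865]); RR=target(-.0687)
G=lambda x,y,z: pp+RR.apply([y,x,-z])  # gauge coords rel TCP (z up, y left)
m=-.0482
for nm,P in (("tabtop+y nearR",G(-.007,.012,m+.082)),("tabtop farL",G(.007,.012,m+.082)),("sh R",G(-.004,.024,m+.035)),("sh L",G(.004,.024,m+.035)),("foot R",G(-.004,.024,m-.0825)),("foot L",G(.004,.024,m-.0825))):
    u=proj("side",P)[0]; print(nm,u.round(1),((u-[225,195])*6).round(0))
```

```text
tabtop+y nearR [287.8 217.5] [377. 135.]
tabtop farL [280.1 216.8] [331. 131.]
sh R [284.6 242. ] [358. 282.]
sh L [280.3 241.6] [332. 280.]
foot R [282.4 289.4] [345. 566.]
foot L [278.4 288.9] [320. 564.]
```

View pics/s6d.png

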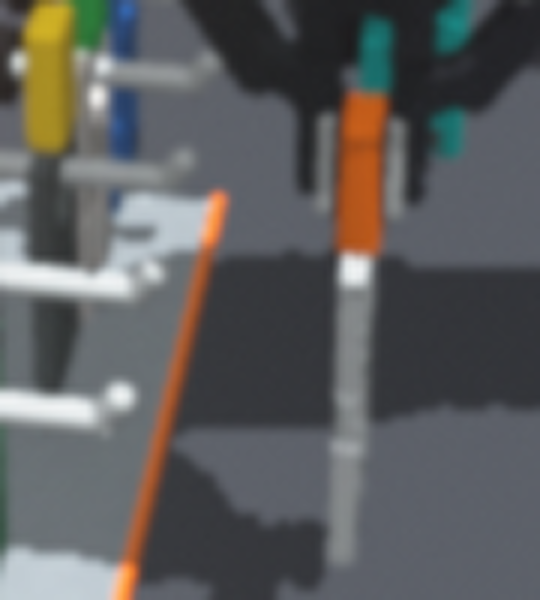

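Run:
```python
from h import *
for z in(.145,.150,.152,.154): print(z,(proj("side",[.5215,.1215,z])[0]-[225,195])*6, (proj("side",[.519,.1205,z])[0]-[225,195])*6)
# rod axis points, where is sideview
for x in (.53,.54): print((proj("side",[x,.1205-.067*(x-.52),.145])[0]-[225,195])*6)
x=.5215
```

```text
0.145 [143.31819659 291.36809465] [151.27001227 289.90168529]
0.15 [143.23059068 279.01917042] [151.20677691 277.55798394]
0.152 [143.19539809 274.05842392] [151.1813744  272.59935222]
0.154 [143.16011918 269.08550962] [151.15590964 267.62856745]
[117.8143336 286.8567447]
[ 87.51980192 283.98421497]
```

>>> carry_out(
  increments=[
    [[0,0,0,1,5,0,0],[0,0,0,2,12,0,0],[0,0,0,2.3,20,0,0],[0,0,0,2.3,28,0,0],[0,0,0,2.3,36,0,0],[0,0,0,2.3,42,0,0],[0,0,0,2.3,42,0,0]],
  ],
)

```text
clock: 8.85
position: [0.4982, 0.1232, 0.1865]
tool_rot: [0.001, 0.731, 0.682, -0.0]
wrist_force: [-0.4, 0.1, -2.0]
grip_width: 0.0129
```

Run:
```python
from h import *
show(); snap("wrist","w7"); show(); snap("side","s7");snap("top","t7"); show()
crop("pics/s7.png","pics/s7c.png",215,195,90,100,6)
crop("pics/w7.png","pics/w7h.png",225,140,140,130,5)
crop("pics/t7.png","pics/t7c.png",100,120,150,120,5)
```

```text
t 8.85 p [0.4982 0.1232 0.1865] yaw -0.069 z [ 0.0011 -0.0014 -1.    ] F [-0.41  0.11 -2.  ] T [-0.02  0.02 -0.04] w 0.0129 q [-0.38  0.61  0.07  1.96 -0.07  0.58 -0.33]
t 8.9 p [0.4973 0.1233 0.1865] yaw -0.0687 z [-0.     -0.0015 -1.    ] F [-0.73 -0.07 -4.32] T [0.01 0.05 0.05] w 0.0133 q [-0.38  0.61  0.07  1.96 -0.07  0.58 -0.33]
t 9.0 p [0.4964 0.1233 0.1865] yaw -0.0682 z [-0.001  -0.0016 -1.    ] F [-0.43  0.46 -3.68] T [0.04 0.02 0.01] w 0.0132 q [-0.38  0.61  0.07  1.96 -0.07  0.58 -0.33]
```

View pics/w7h.png

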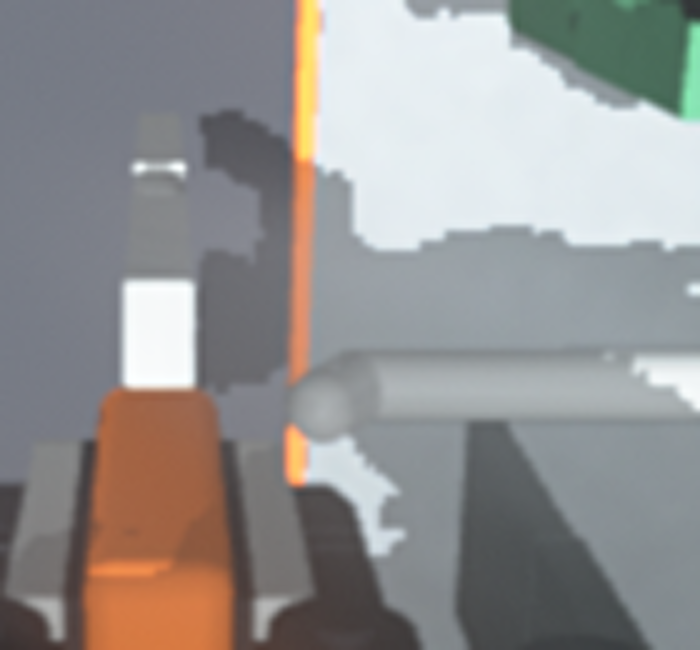

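View pics/s7c.png

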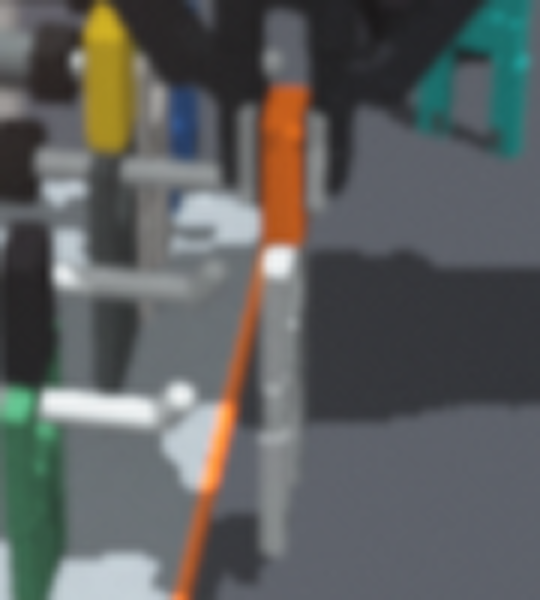

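View pics/t7c.png

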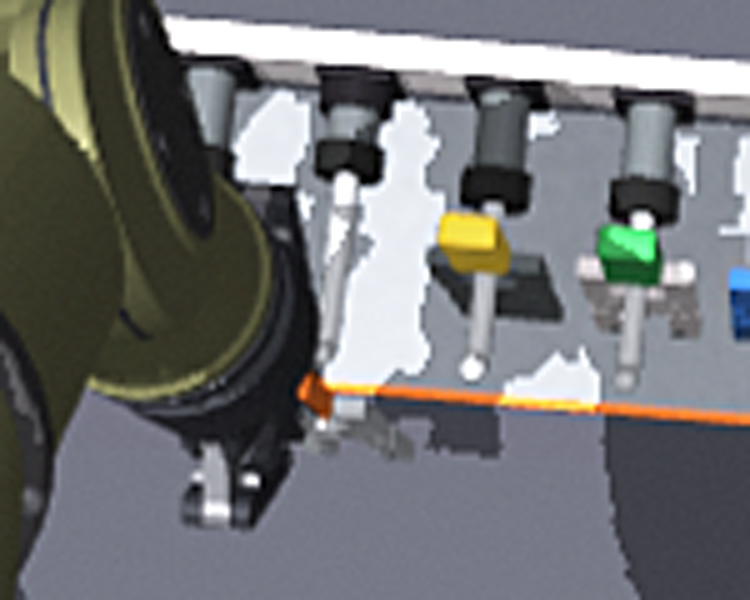

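Run:
```python
from h import *
pp=np.array([.4973,.1233,.1865]); RR=target(-.0687); C=wcam(pp,RR)
f=lambda u,v:(225+u/5,140+v/5)
tl=lambda P: (RR.inv().apply(np.array(P)-pp)*1000).round(1)
for nm,uv,z in (("tip",(325,405),.152),("tip",(325,405),.154),("rod",(450,387),.145),("rod2",(600,386),.145),("shL",(122,280),pp[2]-.0482+.035),("shR",(195,280),pp[2]-.0482+.035)):
    P=wat(C,f(*uv),z); print(nm,P.round(4),tl(P))
G=lambda x,y,z: pp+RR.apply([y,x,-z])
m=-.0482
for nm,P in (("sh R",G(-.004,.024,m+.035)),("sh L",G(.004,.024,m+.035)),("foot R",G(-.004,.024,m-.0825)),("tip",[.521,.1215,.152])):
    u=proj("side",P)[0]; print(nm,((u-[215,195])*6).round(0))
```

```text
tip [0.52   0.1209 0.152 ] [-0.8 22.8 34.5]
tip [0.5198 0.1217 0.154 ] [-0.  22.5 32.5]
rod [0.5383 0.1195 0.145 ] [-1.  41.2 41.5]
rod2 [0.5593 0.1182 0.145 ] [-0.8 62.2 41.5]
shL [0.4948 0.1469 0.1733] [23.4 -4.1 13.2]
shR [0.5033 0.1463 0.1733] [23.4  4.4 13.2]
sh R [280. 274.]
sh L [255. 272.]
foot R [277. 557.]
tip [205. 274.]
```

>>> carry_out(
  increments=[
    [[0,0,0,-0.3,2,-1,0],[0,0,0,-0.3,5,-1,0],[0,0,0,-0.3,8,-1,0],[0,0,0,-0.3,11,-1,0],[0,0,0,-0.3,14,-1,0],[0,0,0,-0.3,17,-1,0],[0,0,0,-0.3,20,-1,0],[0,0,0,-0.3,20,-1,0]],
  ],
)

```text
clock: 9.8
position: [0.5169, 0.1216, 0.1874]
tool_rot: [0.0, 0.731, 0.682, -0.001]
wrist_force: [0.2, 0.3, -4.3]
grip_width: 0.0133
```

Run:
```python
from h import *
show(); snap("wrist","w8"); show(); snap("side","s8"); show()
crop("pics/s8.png","pics/s8c.png",205,195,90,100,6)
crop("pics/w8.png","pics/w8h.png",225,140,140,130,5)
```

```text
t 9.8 p [0.5169 0.1216 0.1874] yaw -0.0685 z [-4.0e-04 -1.5e-03 -1.0e+00] F [ 0.17  0.29 -4.31] T [ 0.08  0.01 -0.03] w 0.0133 q [-0.36  0.63  0.07  1.9  -0.07  0.61 -0.32]
t 9.85 p [0.5165 0.1216 0.1874] yaw -0.0683 z [-9.0e-04 -1.6e-03 -1.0e+00] F [ 0.02 -0.05 -2.59] T [-0.01  0.01 -0.03] w 0.0131 q [-0.36  0.63  0.07  1.9  -0.07  0.61 -0.32]
t 9.9 p [0.5162 0.1216 0.1874] yaw -0.0683 z [-0.0013 -0.0016 -1.    ] F [ 0.03  0.81 -3.01] T [-0.    0.04  0.03] w 0.0132 q [-0.36  0.63  0.07  1.9  -0.07  0.61 -0.32]
```

View pics/w8h.png

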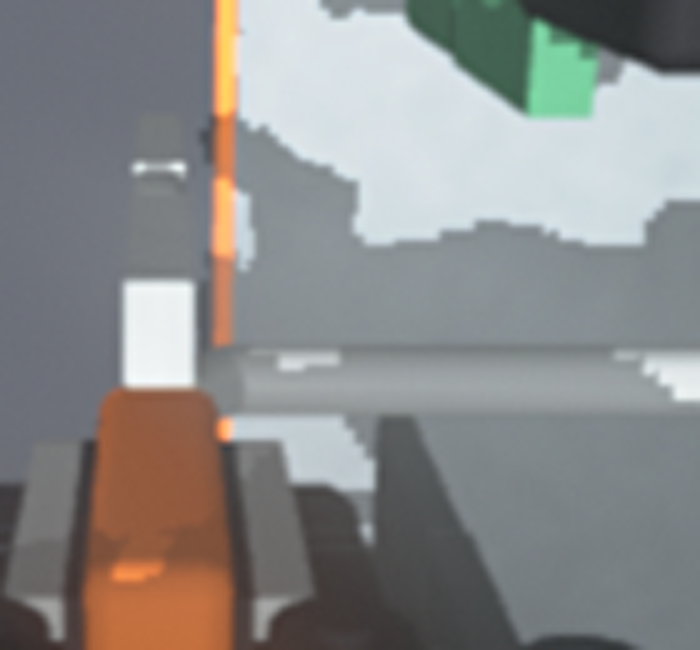

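View pics/s8c.png

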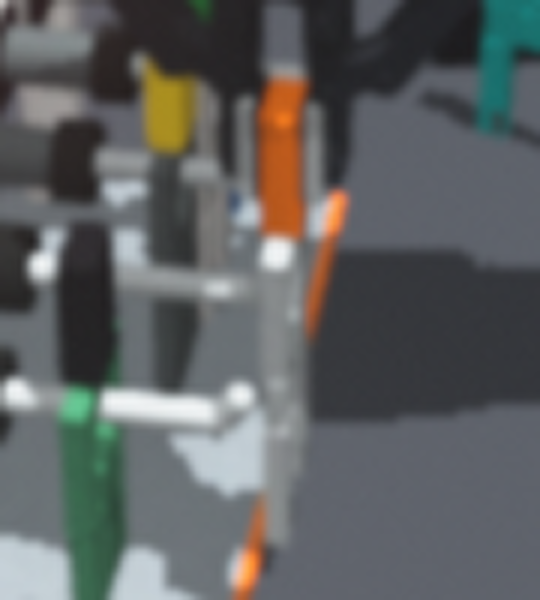

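>>> carry_out(
  increments=[
    [[0,0,0,0,3,0,0],[0,0,0,0,6,0,0],[0,0,0,0,9,0,0],[0,0,0,0,12,0,0]],
  ],
)

```text
clock: 10.3
position: [0.5286, 0.1208, 0.1874]
tool_rot: [0.0, 0.731, 0.683, -0.001]
wrist_force: [-0.0, -0.0, -2.8]
grip_width: 0.0133
```

>>> carry_out(
  increments=[
    [[0,0,0,0,3,0,0],[0,0,0,0,6,0,0],[0,0,0,0,9,0,0],[0,0,0,0,12,0,0],[0,0,0,0,15,0,0],[0,0,0,0,15,0,0]],
  ],
)

```text
clock: 10.9
position: [0.5441, 0.1197, 0.1874]
tool_rot: [0.0, 0.731, 0.682, -0.001]
wrist_force: [-0.4, -0.0, -3.1]
grip_width: 0.0131
```

Run:
```python
from h import *
show(); snap("wrist","w9"); show(); snap("side","s9"); show(); snap("top","t9")
crop("pics/s9.png","pics/s9c.png",195,175,90,100,6)
crop("pics/w9.png","pics/w9h.png",225,140,140,130,5)
crop("pics/t9.png","pics/t9c.png",100,120,150,120,5)
```

```text
t 10.9 p [0.5441 0.1197 0.1874] yaw -0.0686 z [-5.0e-04 -1.6e-03 -1.0e+00] F [-0.41 -0.05 -3.14] T [-0.02 -0.01 -0.03] w 0.0131 q [-0.34  0.66  0.07  1.83 -0.07  0.66 -0.3 ]
t 10.95 p [0.5437 0.1197 0.1873] yaw -0.0685 z [-0.0011 -0.0016 -1.    ] F [-0.6   0.24 -3.81] T [-0.01 -0.01  0.01] w 0.0133 q [-0.34  0.66  0.07  1.83 -0.07  0.66 -0.3 ]
t 11.0 p [0.5435 0.1197 0.1873] yaw -0.0683 z [-0.0014 -0.0017 -1.    ] F [-0.47 -0.55 -3.65] T [0.03 0.01 0.02] w 0.0131 q [-0.34  0.66  0.07  1.83 -0.07  0.66 -0.3 ]
```

View pics/w9h.png

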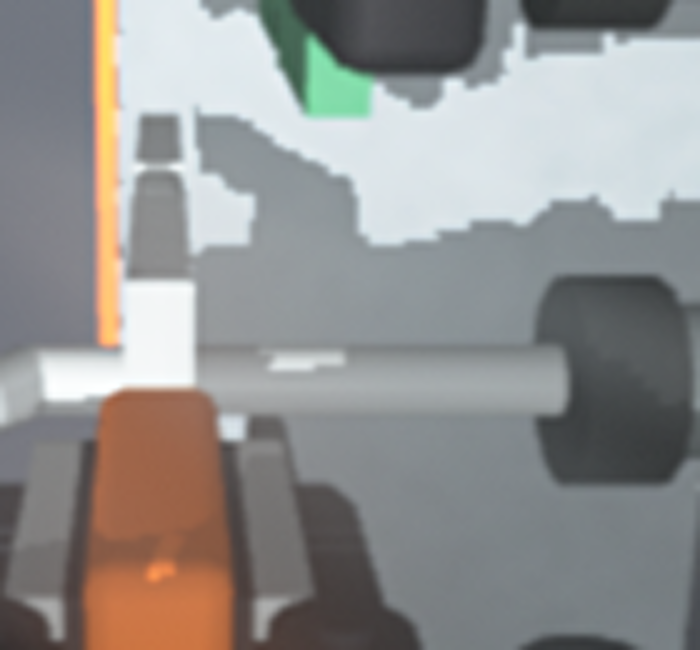

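View pics/s9c.png

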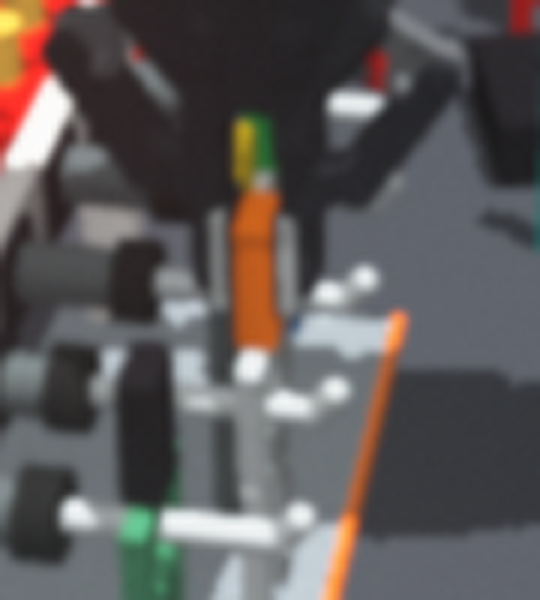

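View pics/t9c.png

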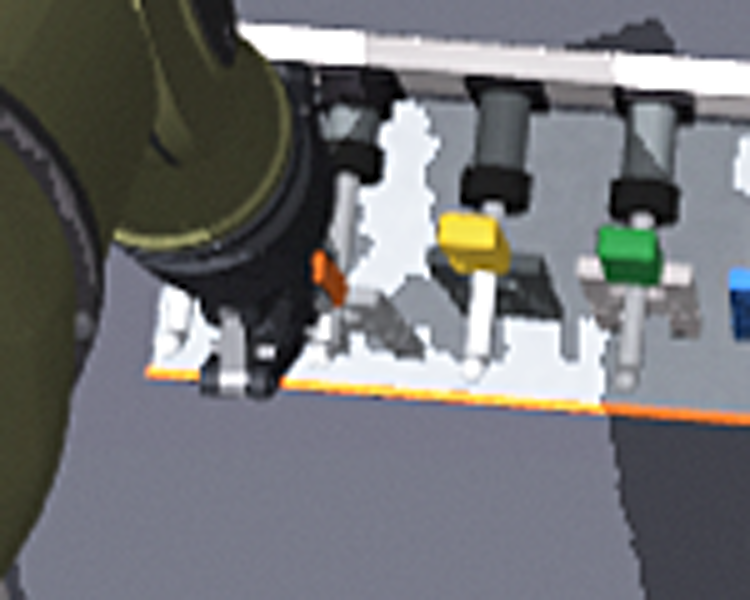

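Run:
```python
from h import *
pp=np.array([.5439,.1197,.1874]); RR=target(-.0685); C=wcam(pp,RR)
f=lambda u,v:(225+u/5,140+v/5)
tl=lambda P: (RR.inv().apply(np.array(P)-pp)*1000).round(1)
for nm,uv,z in (("face",(568,380),.149),("top edge",(560,278),.155),("rod",(450,380),.145),("lip",(40,370),.145),("sh",(158,280),pp[2]-.0482+.035)):
    P=wat(C,f(*uv),z); print(nm,P.round(4),tl(P))
```

```text
face [0.6006 0.1171 0.149 ] [ 1.3 56.7 38.4]
top edge [0.5976 0.1339 0.155 ] [17.8 52.6 32.4]
rod [0.5851 0.1166 0.145 ] [-0.3 41.3 42.4]
lip [0.5276 0.122  0.145 ] [  1.2 -16.5  42.4]
sh [0.5456 0.143  0.1742] [23.4  0.1 13.2]
```

>>> carry_out(
  increments=[
    [[0,0,0,0,3,1,0],[0,0,0,0,7,2,0],[0,0,0,0,12,3,0],[0,0,0,0,17,4,0],[0,0,0,0,22,5,0],[0,0,0,0,27,5,0],[0,0,0,0,32,5,0],[0,0,0,0,36,5,0],[0,0,0,0,39,5,0],[0,0,0,0,39,5,0]],
  ],
  grip_force=90,
)

```text
clock: 12.05
position: [0.5828, 0.117, 0.1823]
tool_rot: [0.0, 0.731, 0.682, -0.001]
wrist_force: [0.0, -0.1, -3.6]
grip_width: 0.013
```

Run:
```python
from h import *
show(); snap("wrist","w10"); show(); snap("side","s10"); show();
crop("pics/s10.png","pics/s10c.png",185,165,90,100,6)
crop("pics/w10.png","pics/w10h.png",205,140,140,130,5)
```

```text
t 12.05 p [0.5828 0.117  0.1823] yaw -0.0685 z [-0.001  -0.0016 -1.    ] F [ 0.03 -0.09 -3.6 ] T [-0.    0.04 -0.02] w 0.013 q [-0.32  0.71  0.07  1.72 -0.07  0.72 -0.28]
t 12.1 p [0.5823 0.1171 0.1822] yaw -0.0684 z [-0.0016 -0.0017 -1.    ] F [ 0.34 -0.12 -3.26] T [-0.02  0.01 -0.04] w 0.0125 q [-0.32  0.71  0.07  1.72 -0.07  0.72 -0.28]
t 12.15 p [0.582  0.1171 0.1822] yaw -0.0683 z [-0.0019 -0.0017 -1.    ] F [-0.81 -0.28 -3.53] T [ 0.03  0.05 -0.02] w 0.0128 q [-0.32  0.71  0.07  1.72 -0.07  0.72 -0.28]
```

View pics/w10h.png

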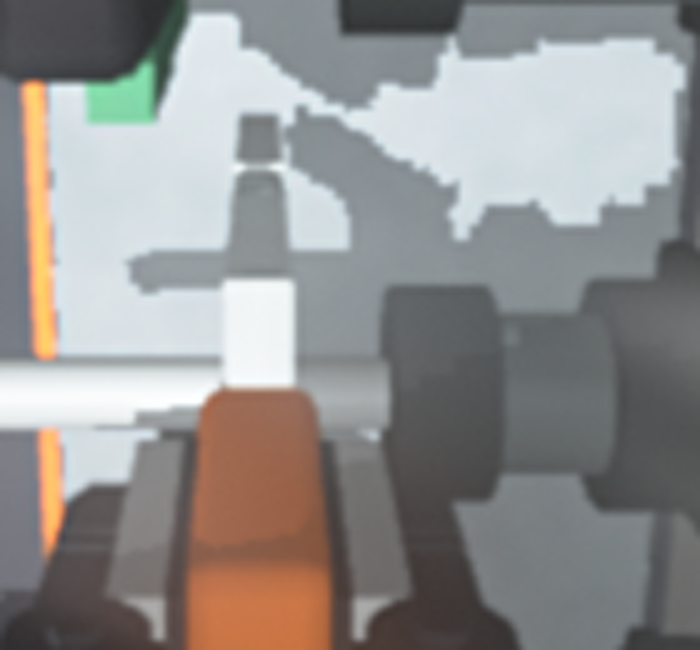

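View pics/s10c.png

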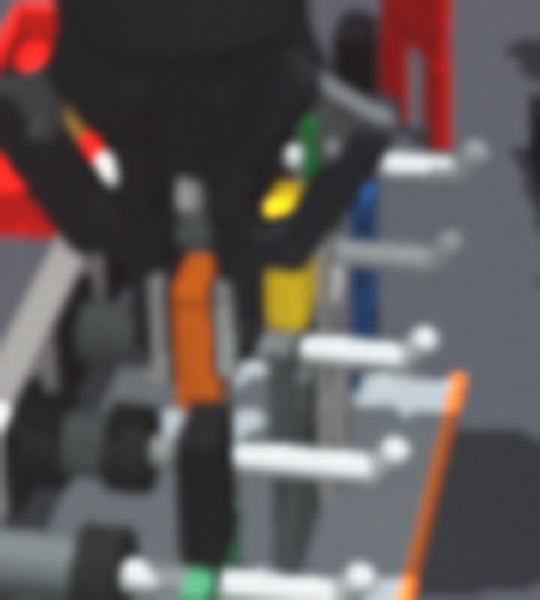

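>>> carry_out(
  increments=[
    [[0,0,0,0,3,0,0],[0,0,0,0,6,0,0],[0,0,0,0,8,0,0],[0,0,0,0,9,0,0],[0,0,0,0,9,0,0]],
  ],
)

```text
clock: 12.65
position: [0.5912, 0.1164, 0.1822]
tool_rot: [-0.0, 0.731, 0.683, -0.001]
wrist_force: [0.4, 0.9, -3.4]
grip_width: 0.0129
```

>>> carry_out(
  increments=[
    [[0,0,0,0,1,0,0],[0,0,0,0,2,0,0],[0,0,0,0,2,0,0]],
  ],
)

```text
clock: 12.95
position: [0.5934, 0.1163, 0.1822]
tool_rot: [0.0, 0.731, 0.683, -0.001]
wrist_force: [-0.4, -0.4, -3.3]
grip_width: 0.0129
```

>>> carry_out(
  increments=[
    [[0,0,0,0,1,0,0],[0,0,0,0,2,0,0],[0,0,0,0,2,0,0]],
  ],
)

```text
clock: 13.25
position: [0.5956, 0.1161, 0.1822]
tool_rot: [0.0, 0.731, 0.682, -0.001]
wrist_force: [-0.2, -0.6, -3.0]
grip_width: 0.0127
```

>>> carry_out(
  increments=[
    [[0,0,0,0,1,0,0],[0,0,0,0,2,0,0],[0,0,0,0,2,0,0]],
  ],
)

```text
clock: 13.55
position: [0.597, 0.116, 0.1821]
tool_rot: [-0.0, 0.731, 0.683, -0.002]
wrist_force: [-1.2, 0.6, -2.7]
grip_width: 0.013
```

>>> carry_out(
  increments=[
    [[0,0,0,0,1,0,0],[0,0,0,0,2,0,0],[0,0,0,0,2,0,0]],
  ],
)

```text
clock: 13.85
position: [0.5982, 0.1159, 0.1819]
tool_rot: [-0.001, 0.731, 0.683, -0.002]
wrist_force: [-3.2, 0.5, -1.5]
grip_width: 0.0128
```

>>> carry_out(
  increments=[
    [[0,0,0,0,1.5,0,0],[0,0,0,0,3,0,0],[0,0,0,0,4,0,0],[0,0,0,0,4,0,0]],
  ],
)

```text
clock: 14.25
position: [0.6001, 0.1158, 0.1815]
tool_rot: [-0.002, 0.731, 0.683, -0.004]
wrist_force: [-6.7, 0.8, 0.7]
grip_width: 0.0128
```

>>> carry_out(
  increments=[
    [[0,0,0,0,2.5,-0.3,0],[0,0,0,0,4,-0.5,0],[0,0,0,0,5,-0.5,0],[0,0,0,0,5,-0.5,0]],
  ],
)

```text
clock: 14.65
position: [0.6017, 0.1158, 0.1814]
tool_rot: [-0.005, 0.731, 0.683, -0.007]
wrist_force: [-9.4, 0.6, 2.4]
grip_width: 0.0128
```

>>> carry_out(
  increments=[
    [[0,0,0,0,3.5,-0.3,0],[0,0,0,0,3.5,-0.3,0],[0,0,0,0,3.5,-0.3,0]],
  ],
)

```text
clock: 14.95
position: [0.6017, 0.1158, 0.181]
tool_rot: [-0.008, 0.73, 0.683, -0.01]
wrist_force: [-9.3, 1.0, 2.4]
grip_width: 0.013
```

>>> carry_out(
  increments=[
    [[0,0,0,0,3.5,-0.3,0],[0,0,0,0,3.5,-0.3,0],[0,0,0,0,3.5,-0.3,0]],
  ],
)

```text
clock: 15.25
position: [0.6018, 0.1158, 0.1807]
tool_rot: [-0.01, 0.73, 0.683, -0.013]
wrist_force: [-9.4, 0.1, 1.8]
grip_width: 0.0131
```

Run:
```python
from h import *
show()
```

```text
t 15.25 p [0.6018 0.1158 0.1807] yaw -0.0667 z [-0.0322 -0.0028 -0.9995] F [-9.39  0.15  1.78] T [ 0.16  2.24 -0.02] w 0.0131 q [-0.3   0.75  0.06  1.63 -0.07  0.8  -0.27]
```

Run:
```python
from h import *
print(inc([.585,.1169,.1824],-.068))
```

```text
(array([-0.0319,  0.0049,  0.0014]), array([ -0. , -16.9,  -1.2]))
```

>>> carry_out(
  increments=[
    [[-0.003,0,0,0,2,-0.2,0],[-0.006,0,0,0,0,-0.4,0],[-0.01,0,0,0,-2,-0.6,0],[-0.015,0.002,0,0,-4,-0.8,0],[-0.02,0.003,0.001,0,-7,-1,0],[-0.026,0.004,0.001,0,-10,-1.2,0],[-0.032,0.005,0.001,0,-13,-1.2,0],[-0.032,0.005,0.001,0,-16,-1.2,0],[-0.032,0.005,0.001,0,-17,-1.2,0],[-0.032,0.005,0.001,0,-17,-1.2,0]],
  ],
)

```text
clock: 16.25
position: [0.585, 0.117, 0.1826]
tool_rot: [0.0, 0.731, 0.683, 0.0]
wrist_force: [-0.2, -0.8, -3.3]
grip_width: 0.0131
```

Run:
```python
from h import *
show(); snap("wrist","w11"); show(); snap("side","s11"); show();
crop("pics/s11.png","pics/s11c.png",185,165,90,100,6)
crop("pics/w11.png","pics/w11h.png",205,140,140,130,5)
```

```text
t 16.25 p [0.585  0.117  0.1826] yaw -0.0675 z [ 6.e-04  2.e-04 -1.e+00] F [-0.21 -0.82 -3.27] T [ 0.   -0.02 -0.02] w 0.0131 q [-0.31  0.71  0.07  1.71 -0.07  0.72 -0.28]
t 16.3 p [0.5851 0.117  0.1825] yaw -0.0676 z [ 6.e-04  1.e-04 -1.e+00] F [-0.02 -0.77 -3.6 ] T [ 0.   -0.   -0.06] w 0.0132 q [-0.31  0.71  0.07  1.71 -0.07  0.72 -0.28]
t 16.35 p [0.5852 0.117  0.1825] yaw -0.0677 z [ 6.e-04  2.e-04 -1.e+00] F [-0.23 -0.43 -3.62] T [-0.02 -0.03  0.04] w 0.013 q [-0.31  0.71  0.07  1.71 -0.07  0.72 -0.28]
```

View pics/w11h.png

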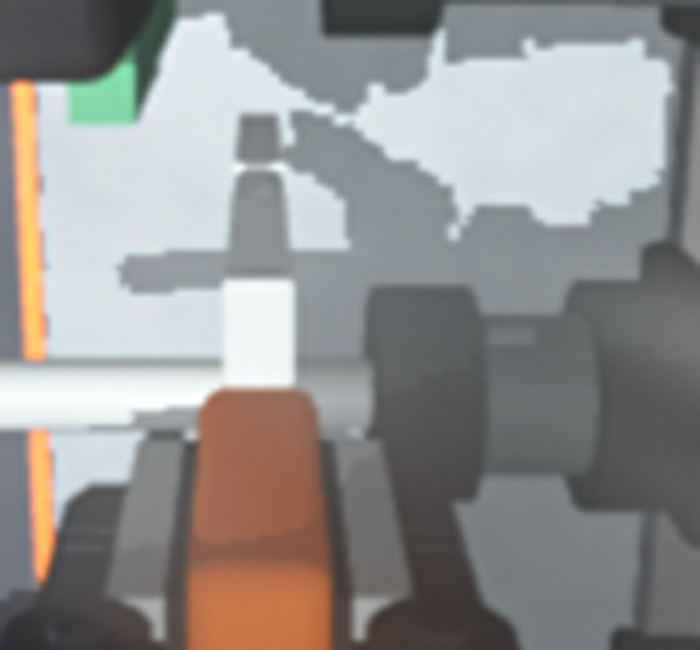

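View pics/s11c.png

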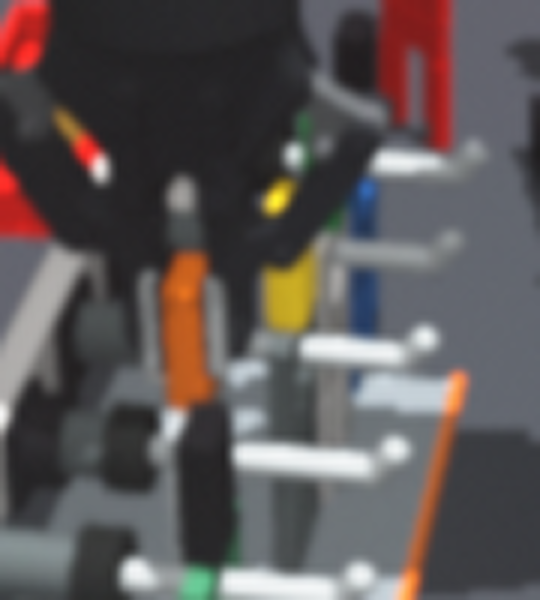

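>>> carry_out(
  increments=[
    [[0,0,0,0,-4,0,0],[0,0,0,0,-9,0,0],[0,0,0,0,-14,1,0],[0,0,0,0,-18,2,0],[0,0,0,0,-20,4,0],[0,0,0,0,-20,5.5,0],[0,0,0,0,-20,6.5,0],[0,0,0,0,-20,6.5,0]],
  ],
)

```text
clock: 17.15
position: [0.5654, 0.1182, 0.1758]
tool_rot: [0.0, 0.731, 0.683, 0.0]
wrist_force: [0.3, 0.5, -3.8]
grip_width: 0.0129
```

>>> carry_out(
  increments=[
    [[0,0,0,0,0,0.5,0],[0,0,0,0,0,1,0],[0,0,0,0,0,1,0]],
  ],
)

```text
clock: 17.45
position: [0.5654, 0.1182, 0.1747]
tool_rot: [0.0, 0.731, 0.683, 0.0]
wrist_force: [0.5, 0.1, -2.3]
grip_width: 0.0131
```

>>> carry_out(
  increments=[
    [[0,0,0,0,0,0.5,0],[0,0,0,0,0,0.5,0],[0,0,0,0,0,0.5,0]],
  ],
)

```text
clock: 17.75
position: [0.5654, 0.1183, 0.1742]
tool_rot: [0.0, 0.731, 0.683, 0.0]
wrist_force: [-1.6, 0.4, -3.2]
grip_width: 0.0129
```

>>> carry_out(
  increments=[
    [[0,0,0,0,0,0.5,0],[0,0,0,0,0,0.5,0],[0,0,0,0,0,0.5,0]],
  ],
)

```text
clock: 18.05
position: [0.5655, 0.1182, 0.1737]
tool_rot: [0.0, 0.731, 0.683, 0.0]
wrist_force: [-0.0, 0.6, -3.8]
grip_width: 0.013
```

>>> carry_out(
  increments=[
    [[0,0,0,0,0,0.5,0],[0,0,0,0,0,0.5,0],[0,0,0,0,0,0.5,0]],
  ],
)

```text
clock: 18.35
position: [0.5655, 0.1182, 0.1733]
tool_rot: [0.0, 0.731, 0.683, 0.0]
wrist_force: [0.2, 0.1, -2.3]
grip_width: 0.013
```

>>> carry_out(
  increments=[
    [[0,0,0,0,0,0.5,0],[0,0,0,0,0,0.5,0],[0,0,0,0,0,0.5,0]],
  ],
)

```text
clock: 18.65
position: [0.5655, 0.1182, 0.1731]
tool_rot: [0.0, 0.731, 0.683, 0.0]
wrist_force: [-1.0, -1.1, 3.3]
grip_width: 0.0129
```

>>> carry_out(
  increments=[
    [[0,0,0,0,0,0,0],[0,0,0,0,0,0,0],[0,0,0,0,0,0,20],[0,0,0,0,0,0,25],[0,0,0,0,0,0,35],[0,0,0,0,0,0,45],[0,0,0,0,0,0,55],[0,0,0,0,0,0,60]],
  ],
  grip_force=20,
)

```text
clock: 19.45
position: [0.5656, 0.1183, 0.1731]
tool_rot: [0.0, 0.731, 0.683, 0.0]
wrist_force: [0.3, -0.7, 0.1]
grip_width: 0.0512
```

Run:
```python
from h import *
show(); snap("wrist","w12"); show(); snap("side","s12"); show();
crop("pics/s12.png","pics/s12c.png",185,165,90,100,6)
```

```text
t 19.45 p [0.5656 0.1183 0.1731] yaw -0.0678 z [ 1.1e-03  2.0e-04 -1.0e+00] F [ 0.25 -0.73  0.13] T [ 0.03 -0.02  0.03] w 0.0512 q [-0.32  0.7   0.07  1.78 -0.07  0.66 -0.29]
t 19.5 p [0.5656 0.1182 0.1731] yaw -0.068 z [ 1.1e-03  2.0e-04 -1.0e+00] F [ 0.18 -0.32  0.06] T [-0.03 -0.01 -0.01] w 0.051 q [-0.32  0.7   0.07  1.78 -0.07  0.66 -0.29]
t 19.55 p [0.5656 0.1182 0.1731] yaw -0.0679 z [ 1.1e-03  2.0e-04 -1.0e+00] F [ 0.05 -0.11  0.15] T [-0.03  0.04  0.03] w 0.0511 q [-0.32  0.7   0.07  1.78 -0.07  0.66 -0.29]
```

View pics/w12.png

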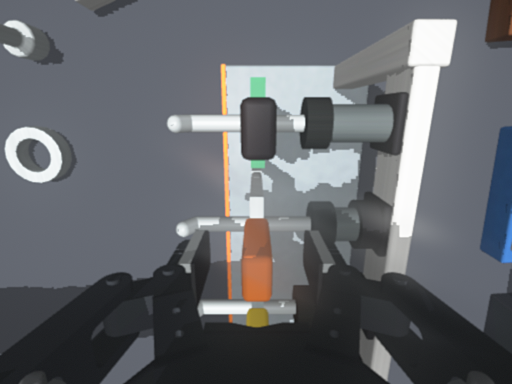

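View pics/s12c.png

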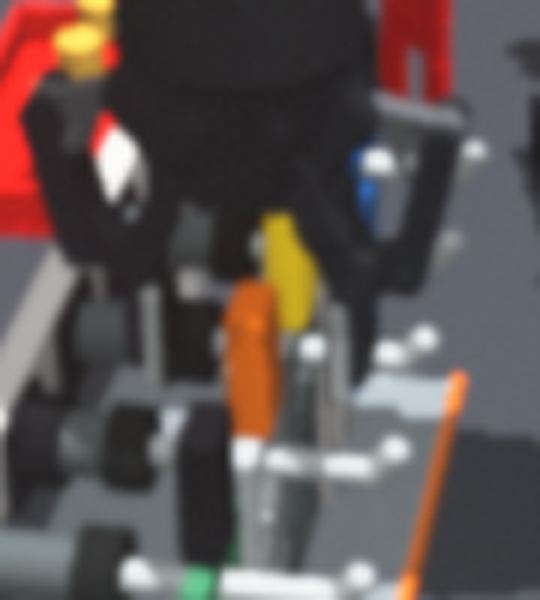

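>>> carry_out(
  increments=[
    [[0,0,0,0,0,-5,60],[0,0,0,0,0,-12,60],[0,0,0,0,0,-22,60],[0,0,0,0,0,-35,60],[0,0,0,0,0,-50,60],[0,0,0,0,0,-70,60],[0,0,0,0,0,-90,60],[0,0,0,0,0,-110,60],[0,0,0,0,0,-130,60],[0,0,0,0,0,-140,60]],
  ],
)

```text
clock: 20.55
position: [0.5663, 0.1184, 0.3158]
tool_rot: [0.001, 0.731, 0.683, 0.002]
wrist_force: [-0.1, -0.4, 0.9]
grip_width: 0.0514
```

>>> carry_out(
  increments=[
    [[0,0,0,0,-20,0,60],[0,0,0,0,-50,0,60],[0,0,0,0,-80,0,60],[0,0,0,0,-110,0,60],[0,0,0,0,-135,0,60],[0,0,0,0,-150,0,60],[0,0,0,0,-150,0,60]],
  ],
)

```text
clock: 21.25
position: [0.4146, 0.1285, 0.3154]
tool_rot: [0.001, 0.73, 0.683, 0.002]
wrist_force: [0.3, -0.4, 0.6]
grip_width: 0.0512
```

Run:
```python
from h import *
show(); snap("wrist","w13"); snap("side","s13"); snap("top","t13"); show();
crop("pics/s13.png","pics/s13c.png",150,160,130,180,3)
crop("pics/t13.png","pics/t13c.png",110,110,190,110,4)
```

```text
t 21.25 p [0.4146 0.1285 0.3154] yaw -0.0665 z [ 0.0034  0.0012 -1.    ] F [ 0.3  -0.37  0.62] T [-0.01  0.04  0.02] w 0.0512 q [-0.47  0.32  0.08  2.   -0.04  0.82 -0.43]
t 21.4 p [0.4179 0.1286 0.3154] yaw -0.0684 z [ 0.0064  0.0015 -1.    ] F [0.48 0.43 0.28] T [-0.02 -0.01  0.04] w 0.0508 q [-0.47  0.32  0.09  1.99 -0.04  0.82 -0.43]
```

View pics/w13.png

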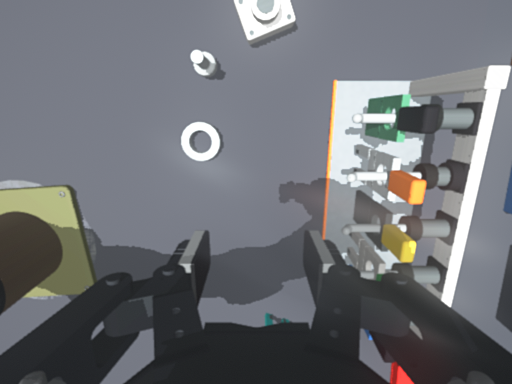

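View pics/s13c.png

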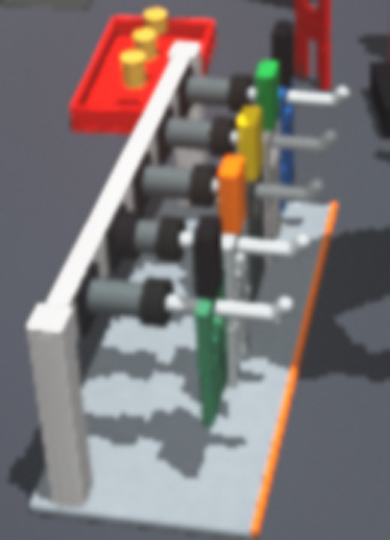

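View pics/t13c.png

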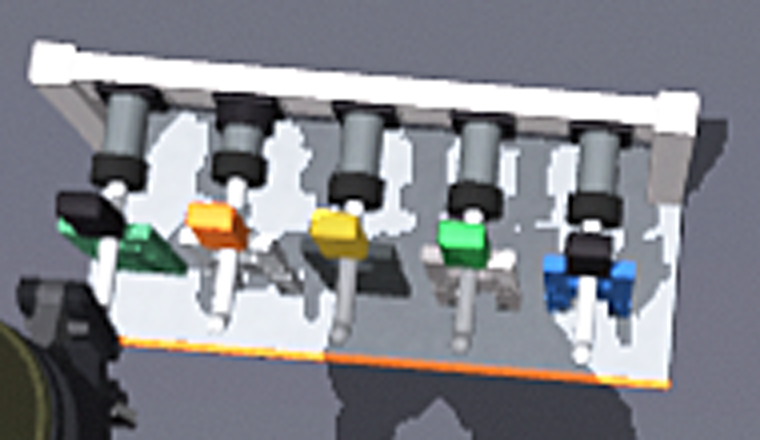

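Run:
```python
from h import *
print(r.close_job())
```

```text
the job is handed in; nothing more can be done
None
```

The orange-grip gauge is hanging by its eye on the free hook, the second from the left in the top view, behind the upturned tip. I handed the job in at about 21.4 s; no verdict is reported.

- **Lift and approach:** I lifted the gauge straight out of the stand and passed its eye over the tip. No contact showed in the wrist force.
- **Check-in push:** The sleeve was first touched with the tool at about x = 0.597 m. Four readings over the steady hold, from 14.65 to 15.25 s, were 9.3–9.4 N. The force had been above 5 N since before 14.25 s, when it read 6.7 N. These are readings at the end of each move, not a continuous record. During the push the tool tilted about 1.8°, and I straightened it while easing off.
- **Setting down:** I lowered the gauge in 0.5 mm steps. At contact the rod carried roughly 7 N, counting the gauge's own weight. After letting go, the wrist force read about zero.
- **Last images:** The gauge is upright on the rod between the tip and the sleeve, and the four neighbours look just as they did at the start. The robot is clear of everything.
- **Disagreements:** The side camera placed the gauge 1–2 mm lower than the arm's own readings did, so I raised it 1 mm before passing the tip. The rod was then touched within about 1 mm of the height expected.

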